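# Strip the can rinser's spray lances and strainer for soaking

### The job

Shut off the rinser's water at the valve lever, all the way to its stop, before drawing anything out. Then free every spray lance still in the header - press its release ring down and pull the lance out while the ring is down - and take the strainer out of its pot by its wing grip - push down, quarter turn, lift. Put lances and strainer all in the soaking pan; last, slide the pan along the table without lifting it until it stands squarely on the black warming plate, and leave the cans, towel roll, brush and wrench where they are.

Things in the scene. Friction and masses are not known exactly. Their poses are not given: they have to be found in the camera images.
- lance1: steel T-shaped spray lance, 98 mm long, 90 g; None if absent. Origin on its axis 50 mm above its foot, z up the stem. From the foot: plug 16 mm dia. to 14 mm, locking groove 9 mm dia. to 26, stem 16 mm dia. to 84, crossbar (60 mm along x, 14 along y) to 98. Starts upright in fitting 1, foot 60 mm below the top of the unpressed ring, crossbar along the header's x, give or take 0.35 rad
- lance2: steel T-shaped spray lance, 98 mm long, 90 g; None if absent. Origin on its axis 50 mm above its foot, z up the stem. From the foot: plug 16 mm dia. to 14 mm, locking groove 9 mm dia. to 26, stem 16 mm dia. to 84, crossbar (60 mm along x, 14 along y) to 98. Starts upright in fitting 2, foot 60 mm below the top of the unpressed ring, crossbar along the header's x, give or take 0.35 rad
- lance3: steel T-shaped spray lance, 98 mm long, 90 g; None if absent. Origin on its axis 50 mm above its foot, z up the stem. From the foot: plug 16 mm dia. to 14 mm, locking groove 9 mm dia. to 26, stem 16 mm dia. to 84, crossbar (60 mm along x, 14 along y) to 98. Starts upright in fitting 3, foot 60 mm below the top of the unpressed ring, crossbar along the header's x, give or take 0.35 rad
- lance4: steel T-shaped spray lance, 98 mm long, 90 g; None if absent. Origin on its axis 50 mm above its foot, z up the stem. From the foot: plug 16 mm dia. to 14 mm, locking groove 9 mm dia. to 26, stem 16 mm dia. to 84, crossbar (60 mm along x, 14 along y) to 98. Starts upright in fitting 4, foot 60 mm below the top of the unpressed ring, crossbar along the header's x, give or take 0.35 rad
- ring1_top (a point): centre of the top of the black release ring of fitting 1 (moves with it): flat flange 52 mm outer, 18 mm inner dia., 6 mm thick, top 110 mm above the table when up; 68 mm from the next. It moves 9 mm down against a spring (2 N to start, 6.5 N at the bottom) and springs back when let go
- ring1 (a joint): how far ring 1 is pressed: 0 up, 0.009 m down. A catch holds the lance by its groove, clear only while the ring is over 4.5 mm down; the lance must rise 4 mm before the ring is back up to that, then it draws out easily. One gripper does both: fingers slightly open astride stem and crossbar, fingertips press the ring 7-8 mm, close on the stem while it is down, pull straight up
- ring2_top (a point): centre of the top of the black release ring of fitting 2 (moves with it): flat flange 52 mm outer, 18 mm inner dia., 6 mm thick, top 110 mm above the table when up; 68 mm from the next. It moves 9 mm down against a spring (2 N to start, 6.5 N at the bottom) and springs back when let go
- ring2 (a joint): how far ring 2 is pressed: 0 up, 0.009 m down. A catch holds the lance by its groove, clear only while the ring is over 4.5 mm down; the lance must rise 4 mm before the ring is back up to that, then it draws out easily. One gripper does both: fingers slightly open astride stem and crossbar, fingertips press the ring 7-8 mm, close on the stem while it is down, pull straight up
- ring3_top (a point): centre of the top of the black release ring of fitting 3 (moves with it): flat flange 52 mm outer, 18 mm inner dia., 6 mm thick, top 110 mm above the table when up; 68 mm from the next. It moves 9 mm down against a spring (2 N to start, 6.5 N at the bottom) and springs back when let go
- ring3 (a joint): how far ring 3 is pressed: 0 up, 0.009 m down. A catch holds the lance by its groove, clear only while the ring is over 4.5 mm down; the lance must rise 4 mm before the ring is back up to that, then it draws out easily. One gripper does both: fingers slightly open astride stem and crossbar, fingertips press the ring 7-8 mm, close on the stem while it is down, pull straight up
- ring4_top (a point): centre of the top of the black release ring of fitting 4 (moves with it): flat flange 52 mm outer, 18 mm inner dia., 6 mm thick, top 110 mm above the table when up; 68 mm from the next. It moves 9 mm down against a spring (2 N to start, 6.5 N at the bottom) and springs back when let go
- ring4 (a joint): how far ring 4 is pressed: 0 up, 0.009 m down. A catch holds the lance by its groove, clear only while the ring is over 4.5 mm down; the lance must rise 4 mm before the ring is back up to that, then it draws out easily. One gripper does both: fingers slightly open astride stem and crossbar, fingertips press the ring 7-8 mm, close on the stem while it is down, pull straight up
- header: can-rinser spray header, fixed: square steel pipe 60 x 60 mm along its y, top 72 mm above the table; origin on the table under its middle. On it at y = -102, -34, 34, 102 mm fittings 1-4 (48 mm dia.); at the +y end a strainer pot (64 mm dia., top at 100 mm) at y = 176 and a brass shut-off valve, lever axis vertical at x = 0, y = 245; supply pipe (30 mm dia., top at 57) on to y = 370
- strainer: brass bayonet strainer upright in the pot, 92 mm long, 150 g. Origin on its axis 20 mm above its bottom end, z up: basket 25 mm dia., cap 54 mm dia. at z 43-48 mm, wing grip 14 mm (x) x 50 mm (y) on it, z 48-72. Starts locked, wing along the header's y. Push down 6 mm (8 at most) against a spring (under 10 N), turn 1/4 turn either way (wing along the header's x, within 0.12 rad), lift out
- valve (a joint): lever of the shut-off valve, rad: 0 open (lever points along the header's +y, in line with the pipe), 1.571 shut, against its stop (lever across the pipe, pointing to the header's -x, towards the robot). Turns counter-clockwise seen from above; stiff (about 0.2 N m), stays where it is left
- valve_grip (a point): on the lever's rubber sleeve, 65 mm from the turning axis; the lever is a bar 12 mm wide (sleeve 18 mm to look at), 12 mm tall, reaching 98 mm from the axis, its underside 93 mm and its top 105 mm above the table
- pan: loose stainless soaking pan, open, 150 mm (its x) x 220 mm (its y), 60 mm deep, walls and floor 4 mm, about 0.7 kg; origin under its centre. Starts inside a white outline on the table. A bar handle 10 mm thick at each y end: 84 mm long along x, centred 150 mm from the origin, its middle 50 mm above the table, 35 mm clear of the pan's wall
- plate: warming plate let in flush with the table: black rectangle 190 mm (its x) x 260 mm (its y) with a thin white frame line; origin at its centre. The empty one of the two places, left or right, in front of the header
- can1: bystander: short round can, 84 mm dia., 48 mm tall; origin at its underside
- can2: bystander: short round can, 84 mm dia., 48 mm tall; origin at its underside
- can3: bystander: short round can, 84 mm dia., 48 mm tall; origin at its underside
- towel_roll: bystander: paper towel roll, 110 mm dia., 100 mm tall, standing; origin at its underside
- brush: bystander: hand brush lying; origin at its underside
- wrench: bystander: wrench lying; origin at its underside
Mind the look-alikes: they are no part of the job. Leave any green or pink look-alike of the lance4 alone. Leave any pink look-alike of the lance2 alone.

How it is judged:
On the way, in this order (a step that is already met when the one before it is completed fails the run):
1. the water is shut off at the valve (value of joint valve above 1.4 rad), for 0.2 s.
2. all lances and the strainer lie in the pan (x of lance1 in the frame of pan between -0.08 and 0.08 m and y of lance1 in the frame of pan between -0.115 and 0.115 m and z of lance1 in the frame of pan between -0.005 and 0.075 m and x of lance2 in the frame of pan between -0.08 and 0.08 m and y of lance2 in the frame of pan between -0.115 and 0.115 m and z of lance2 in the frame of pan between -0.005 and 0.075 m and x of lance3 in the frame of pan between -0.08 and 0.08 m and y of lance3 in the frame of pan between -0.115 and 0.115 m and z of lance3 in the frame of pan between -0.005 and 0.075 m and x of lance4 in the frame of pan between -0.08 and 0.08 m and y of lance4 in the frame of pan between -0.115 and 0.115 m and z of lance4 in the frame of pan between -0.005 and 0.075 m and x of strainer in the frame of pan between -0.08 and 0.08 m and y of strainer in the frame of pan between -0.115 and 0.115 m and z of strainer in the frame of pan between -0.005 and 0.075 m and linear speed of each of lance1, lance2, lance3, lance4, strainer below 0.03 m/s), for 0.2 s.
3. the pan stands on the warming plate (x of pan in the frame of plate between -0.025 and 0.025 m and y of pan in the frame of plate between -0.025 and 0.025 m and angle between the x axis of pan and the x axis of plate, either way round below 0.2 rad and height (world z) of pan below 0.008 m), for 0.2 s.
At the end, for the whole second after the job is handed in: The valve lever is at its shut stop (over 1.4 rad), every lance present and the strainer lie at rest in the pan, and the pan stands flat on the warming plate, its centre within 25 mm of the plate's centre each way and turned no more than 0.2 rad from it (all of step 2 and all of step 3 and value of joint valve above 1.4 rad and linear speed of pan below 0.02 m/s); the robot touches nothing.
It fails at once if a lance or the strainer drawn up more than 15 mm while the valve is open (value of joint valve below 1.3 rad and (z of strainer in the frame of header above 0.08 m or z of any of lance1, lance2, lance3, lance4 in the frame of header above 0.115 m)).
It fails at once if the pan lifted off the table (over 20 mm) or tipped (over 0.3 rad) (height (world z) of pan above 0.02 m or angle between pan's own z axis and vertical above 0.3 rad).
It fails at once if a bystander moved more than 40 mm (distance of any of can1, can2, can3, towel_roll, brush, wrench from where it was at the start of the episode above 0.04 m).
Of lance1, lance2, lance3, lance4 only 2 to 4 are there at a start; the rules pass over those that are not, and their reading is None.
At some moment in a run one of pan may be knocked a few centimetres aside while the robot is not near it.
Once in a run the grip may slacken for a moment while it holds something.
It also fails if it takes over 210 s, if anything falls off the work surface, if the arm or the gripper's body presses on something with over 40 N, if the wrist force passes 120 N, or if a joint passes its speed limit or range.

### The arm

A 7-joint arm with a two-finger parallel gripper is mounted at the origin on the work surface. World frame = base frame: x ahead of the robot, y to its left, z up, the work surface at z = 0. Lengths are in m, angles in rad, forces in N, time in s.
With the tool pointing down it reaches from about 0.4 to 0.875 m from the base axis. Payload 6.5 kg.
Tool frame: the origin (TCP) lies on the centre line of the jaws, within the pads' length; the fingertips stand 8 mm ahead of it and the grasp point (between the pads) lies 11 mm behind it (ctrl.tips_ahead is the distance from the TCP to the fingertips, in m); y points along the fingers, z is the direction in which the jaws open and shut, and the axes are right-handed (so a half turn about y gives the same grasp; the last joint's range is limited). The gripper opens to 85 mm and grips with 20 to 120 N. Pads are 22 mm wide; open, the fingers measure 114 mm over their backs; the gripper's body (76 mm by 85 mm) begins 54 mm behind the grasp point. The pads swing forward as they close: fully open they stand 13 mm farther back than shut.
Start: joints at [-1.218, 0.536, -0.004, 1.538, 0.003, 1.067, -0.071], TCP at [0.264, 0.594, 0.239] pointing down, gripper open.
Joint ranges: [-2.7, 2.7], [-0.37, 2.16], [-1.27, 1.26], [0.24, 2.4], [-1.31, 4.45], [0.19, 1.91], [-2.76, 2.76]. Speed limits (rad/s): [2.39, 2.39, 3.14, 3.14, 3.14, 3.14, 3.14].

### API

Orientations are given as a rotation vector (axis times angle).
In Python, from rig import ctrl gives the robot as it stands.
- The arm moves only by the tool servo_tool, never from a script. Its argument "steps" is a list of rows, each an object of numbers: "x", "y", "z": the shift along the tool's x, y, z in mm; "wx", "wy", "wz": the turn, a rotation vector about the tool's x, y, z in degrees; "claw": the finger opening in mm, from 0 to 85.4. A call has 1 to 20 rows; each row shifts and turns the commanded pose from where the row before left it, along the tool's axes as they then stand; what a row does not reach is not made up. A row lasts 1/8 s, in which the tool goes at most 62.5 mm and 10.7 degrees, less where a joint would pass 70% of its speed; a pose out of reach is approached as far as the arm can. A call with a gripper value outside its range is refused whole. The fingers move at their own pace and stop on an object; "squeeze" is the grip in N (left out, the last holds). Time passes only in rows, so rows that do not move let the fingers close. It gives the time, the measured TCP pose, the force and the opening at its end, in the units of the state.
- ctrl.get_obs(): the state, without advancing time (a new reading comes with each control period).
- ctrl.camera(name): name is "scene" or "top" or "wrist"; returns a dict with "image" (400x640x3 uint8, red, green, blue), "z_map" (400x640 float32, m along the optical axis (not along the pixel's ray), 0 where there is no reading), "intrinsics" (3x3 intrinsics, pixels), "rvec" (rotation vector, rad) and "tvec" (3), from world to camera coordinates, as OpenCV has them; the wrist camera has in their place "tool_from_camera" (4x4, takes a point from camera to tool coordinates, whose origin is the TCP and whose axes are the tool frame's). Camera axes: x right, y down, z forward; pixel columns grow to the right and rows downward; lengths in m; the calibration is good to about 2 mm. A picture is of the moment at which its call begins: read the wrist's pose just before it.
- ctrl.sign_off(): hands the job in, once; it reports no verdict.
Trained networks look in the newest picture that a camera, given by its name, has taken for a name from the list of things; names that differ only in an ending like _2 or _b are one class to them, and where a whole thing is asked for, a point or a joint stands for the part that bears it (a point fixed in the world has none). Each returns a list of dicts, best first, with "confidence" (0 to 1); they miss things now and then, are a little off and sometimes report something else, mostly with a low value. They report only what shows in the picture. A call takes as long as a camera call. They do not tell look-alikes from the thing itself.
- ctrl.regions_of(camera, label): "pixels" (400x640 bool, what is visible of it) and "rect" ([left, top, right, bottom] as shares, 0 to 1, of the picture: columns of its width, rows of its height, round what is visible of it).
- ctrl.spot_point(camera, label): "xy" ([column, row] as shares, 0 to 1, of the picture: columns of its width, rows of its height: a listed point, or the origin of a listed thing).
The state is a dict: "time": time; "joint_positions": joint angles; "joint_velocities": joint speeds; "effort": joint torques, N m; "position": TCP position; "tool_rot": TCP orientation; "ft_force": force on the tool from outside, world axes, zero at the start; "torque": the same for the moment, N m; "opening": opening from 0.0 (shut) to 1.0 (fully open).
Only numpy, scipy, OpenCV 4.12 (cv2) and the standard library are available. Lean on these libraries where they do the work, as an engineer would, in place of code of your own. Each camera call takes 0.05 s, during which the arm holds its last target. There are 200 camera calls.

## Working session

There is one attempt and no reset: what is moved stays moved. The work goes in short steps, Python scripts to look and compute and a tool call to move; the robot and the scene stay as the last step left them, time stands still between calls to the robot, and variables do not carry over. Pictures are saved under pics/ and viewed, about 12 in all and at most 16, crops included, and the job is handed in when it is done.

Besides the shell and the picture viewer there is one more tool, called by a JSON object that holds its "api" and its "payload", one argument or row to a line. servo_tool: Moves the arm, as the interface text tells. Its arguments: {"type":"object","properties":{"steps":{"type":"array"},"squeeze":{"type":"number"}},"required":["steps"]}

```bash
ls; mkdir -p pics
cat > h.py <<'E'
import numpy as np, cv2
from rig import ctrl
from scipy.spatial.transform import Rotation as R
def cam(n):
    o=ctrl.get_obs(); c=ctrl.camera(n); K=np.array(c["intrinsics"])
    if n=="wrist":
        T=np.eye(4);T[:3,:3]=R.from_rotvec(o["tool_rot"]).as_matrix();T[:3,3]=o["position"]
        c["W"]=T@np.array(c["tool_from_camera"])
    else:
        M=np.eye(4);M[:3,:3]=cv2.Rodrigues(np.array(c["rvec"],float))[0];M[:3,3]=np.ravel(c["tvec"]);c["W"]=np.linalg.inv(M)
    v,u=np.mgrid[:400,:640]; z=c["z_map"]
    P=np.stack([(u-K[0,2])/K[0,0]*z,(v-K[1,2])/K[1,1]*z,z],-1)
    c["P"]=P@c["W"][:3,:3].T+c["W"][:3,3]; c["P"][z==0]=np.nan
    return c
def ray(c,u,v,h):
    K=c["intrinsics"];d=c["W"][:3,:3]@np.array([(u-K[0][2])/K[0][0],(v-K[1][2])/K[1][1],1]);o=c["W"][:3,3]
    return o+d*(h-o[2])/d[2]
def save(c,n,crop=None,s=1):
    im=c["image"][:,:,::-1]
    if crop: im=im[crop[1]:crop[3],crop[0]:crop[2]]
    cv2.imwrite(f"pics/{n}.png",cv2.resize(im,None,fx=s,fy=s))
E
python3 - <<'E'
from h import *
o=ctrl.get_obs();print(o, ctrl.tips_ahead)
print(R.from_rotvec(o["tool_rot"]).as_matrix().round(3))
for n in ["top","scene"]:
    c=cam(n);save(c,n+"0",None,1.25);print(n,c["W"].round(3).tolist())
    for l,h in [("header",0),("pan",0),("plate",0),("valve_grip",.105),("strainer",.06),("ring1_top",.11),("ring4_top",.11),("lance1",.1),("lance4",.1),("towel_roll",0),("can1",0),("brush",0),("wrench",0)]:
        print(l,[(round(d["confidence"],2),ray(c,d["xy"][0]*640,d["xy"][1]*400,h).round(3).tolist()) for d in ctrl.spot_point(n,l)[:5]])
E
```

```text
pics
{'time': 0.0, 'joint_positions': array([-1.21820562,  0.53716882, -0.00446205,  1.53888418,  0.00261076,
        1.06726383, -0.07119016]), 'joint_velocities': array([ 9.45205979e-04,  2.53387027e-05,  1.79662218e-03, -4.85742968e-04,
        1.80836171e-03,  1.97276859e-03,  6.08475961e-04]), 'effort': array([ 1.57569166e-04, -5.83419120e+01,  1.04903463e+00, -2.59097064e+01,
        1.24043689e-02,  9.63573635e-03, -1.38806308e-05]), 'position': array([0.26408185, 0.5932642 , 0.23840681]), 'tool_rot': array([-1.54744238,  0.32866117, -0.32828917]), 'ft_force': array([-0.33885982,  0.26582983, -1.20043153]), 'torque': array([0.06849687, 0.01161973, 0.03063291]), 'opening': 1.0011099799072174} 0.008
[[ 0.914 -0.001  0.407]
 [-0.407 -0.002  0.914]
 [ 0.    -1.    -0.002]]
top [[0.003, -0.982, 0.191, 0.35], [-1.0, -0.007, -0.018, 0.001], [0.019, -0.191, -0.982, 1.248], [0.0, 0.0, 0.0, 1.0]]
header [(0.56, [0.638, -0.115, 0.0])]
pan [(0.81, [0.457, 0.184, 0.0]), (0.5, [0.665, -0.153, 0.0])]
plate [(0.81, [0.431, -0.184, 0.0]), (0.71, [0.655, -0.081, 0.0])]
valve_grip [(0.49, [0.604
[... 1168 characters left out ...]
0.649, -0.211, 0.11]), (0.66, [0.648, -0.075, 0.11])]
ring4_top [(0.59, [0.622, -0.014, 0.11])]
lance1 [(0.68, [0.63, -0.011, 0.1]), (0.6, [0.637, -0.144, 0.1]), (0.54, [0.381, -0.384, 0.1]), (0.48, [0.857, 0.117, 0.1]), (0.42, [0.749, 0.123, 0.1])]
lance4 [(0.68, [0.63, -0.011, 0.1]), (0.6, [0.637, -0.144, 0.1]), (0.54, [0.381, -0.384, 0.1]), (0.48, [0.857, 0.117, 0.1]), (0.42, [0.749, 0.123, 0.1])]
towel_roll [(0.89, [0.482, -0.556, 0.0])]
can1 [(0.76, [0.766, 0.014, -0.0]), (0.69, [0.619, -0.339, 0.0]), (0.69, [0.742, -0.19, 0.0])]
brush [(0.82, [0.448, 0.492, 0.0]), (0.69, [0.74, -0.187, 0.0]), (0.49, [0.773, 0.008, 0.0]), (0.24, [0.616, -0.34, 0.0])]
wrench [(0.71, [0.657, 0.444, 0.0])]
```

View pics/top0.png

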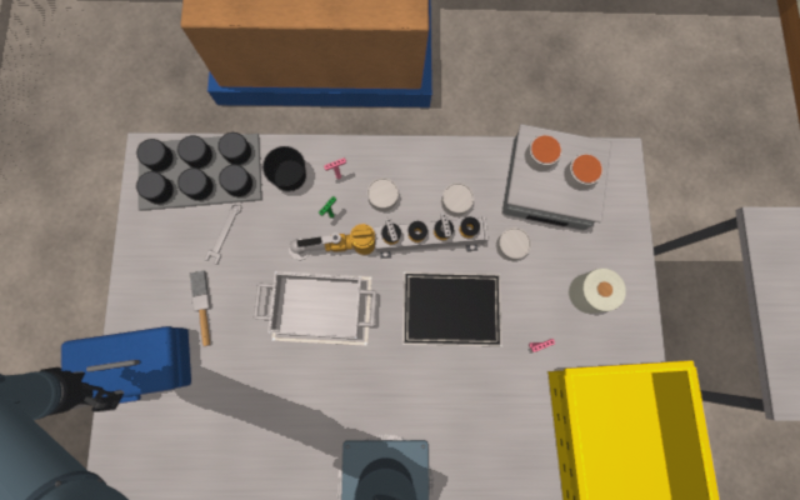

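View pics/scene0.png

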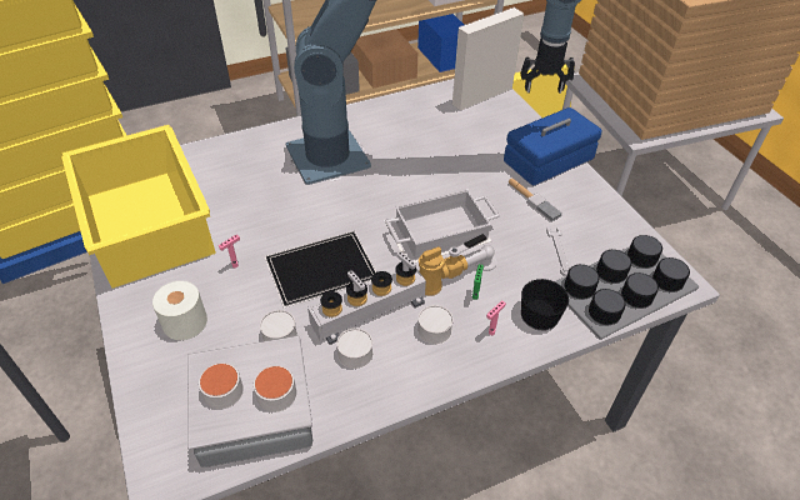

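Top view (800×500): the header runs along row ~230. The lever is at (310,242), the strainer at (361,236), and lances are in fittings 4 (391,233) and 2 (444,228). Fittings 3 and 1 are empty. The pan is at (320,308) and the plate at (452,310). The green and pink look-alikes lie clear of the header. Next I'll turn the tool in line with the header and look with the wrist camera.

{"api": "servo_tool", "payload": {
  "steps": [
    {"wy":-10.6,"y":-10},
    {"wy":-10.6,"y":-20},
    {"wy":-10.6,"y":-20},
    {"x":20,"y":-5,"z":-50},
    {"x":20,"y":-5,"z":-50},
    {"x":20,"y":-5,"z":-50},
    {"x":20,"y":-5,"z":-50},
    {"x":20,"y":-5,"z":-50},
    {"x":20,"y":-5,"z":-50},
    {"x":20,"y":-5,"z":-50},
    {"x":20,"y":-5,"z":-50},
    {"x":20,"z":-50},
    {"x":25,"z":-50},
    {"x":25,"z":-50},
    {"x":25,"z":-50,"claw":0},
    {},
    {}
  ]
}}

```text
$.steps[0]: bad value
```

Run:
```python
from h import *
o=ctrl.get_obs();print(o["time"],o["position"],R.from_rotvec(o["tool_rot"]).as_matrix().round(3).tolist(),o["joint_positions"].round(2))
c=cam("wrist");save(c,"w1",None,1.25);print(c["W"].round(3).tolist())
for l,h in [("strainer",.1),("valve_grip",.105),("ring1_top",.11),("lance1",.1),("pan",0)]:
    print(l,[(round(d["confidence"],2),(np.array(d["xy"])*[640,400]).round(),ray(c,d["xy"][0]*640,d["xy"][1]*400,h).round(3).tolist()) for d in ctrl.spot_point("wrist",l)[:5]])
```

```text
1.4 [0.26432433 0.59381681 0.23928017] [[0.914, 0.0, 0.407], [-0.407, -0.0, 0.914], [0.0, -1.0, -0.0]] [-1.22  0.54 -0.    1.54  0.    1.07 -0.07]
[[0.406, 0.879, 0.249, 0.201], [0.914, -0.391, -0.11, 0.621], [0.0, 0.273, -0.962, 0.374], [0.0, 0.0, 0.0, 1.0]]
strainer []
valve_grip []
ring1_top [(0.57, array([307., 325.]), [0.372, 0.53, 0.11])]
lance1 []
pan []
```

View pics/w1.png

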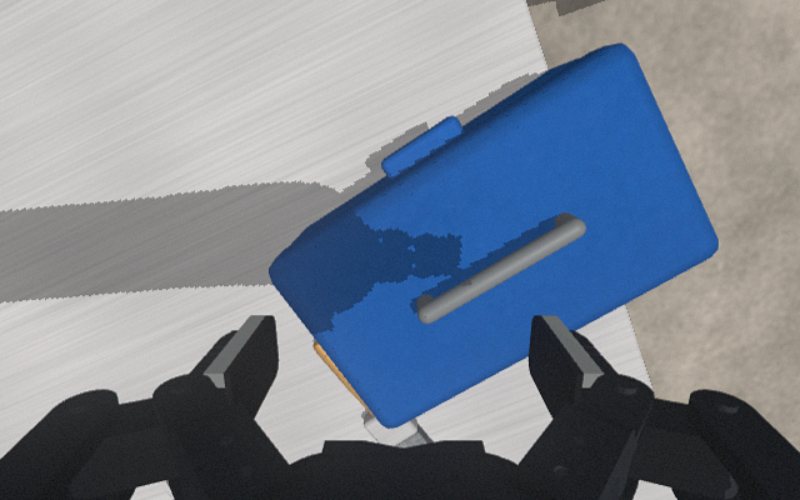

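That view showed only the blue box under the gripper (800×500 centre), because the move was refused. I'll retry with full rows.

{"api": "servo_tool", "payload": {
  "steps": [
    {"x":0,"y":-10,"z":0,"wx":0,"wy":-10.6,"wz":0,"claw":85},
    {"x":0,"y":-20,"z":0,"wx":0,"wy":-10.6,"wz":0,"claw":85},
    {"x":0,"y":-20,"z":0,"wx":0,"wy":-10.6,"wz":0,"claw":85},
    {"x":20,"y":-5,"z":-50,"wx":0,"wy":0,"wz":0,"claw":85},
    {"x":20,"y":-5,"z":-50,"wx":0,"wy":0,"wz":0,"claw":85},
    {"x":20,"y":-5,"z":-50,"wx":0,"wy":0,"wz":0,"claw":85},
    {"x":20,"y":-5,"z":-50,"wx":0,"wy":0,"wz":0,"claw":85},
    {"x":20,"y":-5,"z":-50,"wx":0,"wy":0,"wz":0,"claw":85},
    {"x":20,"y":-5,"z":-50,"wx":0,"wy":0,"wz":0,"claw":85},
    {"x":20,"y":-5,"z":-50,"wx":0,"wy":0,"wz":0,"claw":85},
    {"x":20,"y":-5,"z":-50,"wx":0,"wy":0,"wz":0,"claw":85},
    {"x":25,"y":0,"z":-50,"wx":0,"wy":0,"wz":0,"claw":85},
    {"x":25,"y":0,"z":-50,"wx":0,"wy":0,"wz":0,"claw":0},
    {"x":25,"y":0,"z":-50,"wx":0,"wy":0,"wz":0,"claw":0},
    {"x":25,"y":0,"z":-50,"wx":0,"wy":0,"wz":0,"claw":0},
    {"x":0,"y":0,"z":0,"wx":0,"wy":0,"wz":0,"claw":0},
    {"x":0,"y":0,"z":0,"wx":0,"wy":0,"wz":0,"claw":0}
  ]
}}

```text
time: 3.82
position: [0.6031, 0.0354, 0.3291]
tool_rot: [-1.567, -0.107, 0.108]
ft_force: [0.3, 0.9, 0.2]
opening: 0.002
```

```bash
cat > look.py <<'E'
from h import *
import sys
def look(n,s=1.25):
    o=ctrl.get_obs();print("t",round(o["time"],2),o["position"].round(4),"yaw z",np.degrees(np.arctan2(*R.from_rotvec(o["tool_rot"]).as_matrix()[[1,0],2])).round(2),"j",o["joint_positions"].round(2),"F",o["ft_force"].round(1),"op",round(o["opening"]*85.4,1))
    c=cam("wrist");save(c,n,None,s);return c
def spots(c,name,L):
    for l,h in L:
        print(l,[(round(d["confidence"],2),(np.array(d["xy"])*[800,500]).round().tolist(),ray(c,d["xy"][0]*640,d["xy"][1]*400,h).round(4).tolist()) for d in ctrl.spot_point(name,l)[:5]])
E
python3 - <<'E'
from look import *
c=look("w2");np.save("w2.npy",c["P"])
spots(c,"wrist",[("strainer",.065),("valve_grip",.105),("ring1_top",.11),("lance1",.1),("pan",0)])
E
```

```text
t 3.83 [0.6031 0.0354 0.3291] yaw z 97.82 j [-0.25  0.38  0.16  1.57 -0.06  1.2   1.63] F [0.3 0.9 0.2] op 0.2
strainer [(0.68, [427.0, 227.0], [0.623, 0.061, 0.065]), (0.24, [368.0, 320.0], [0.7282, 0.016, 0.065])]
valve_grip [(0.57, [576.0, 239.0], [0.6065, 0.1883, 0.105])]
ring1_top [(0.57, [104.0, 222.0], [0.6459, -0.2155, 0.11])]
lance1 [(0.85, [192.0, 223.0], [0.639, -0.1458, 0.1]), (0.7, [344.0, 233.0], [0.6301, -0.014, 0.1]), (0.69, [501.0, 310.0], [0.6839, 0.1378, 0.1])]
pan [(0.82, [566.0, 64.0], [0.4507, 0.1812, 0.0])]
```

View pics/w2.png

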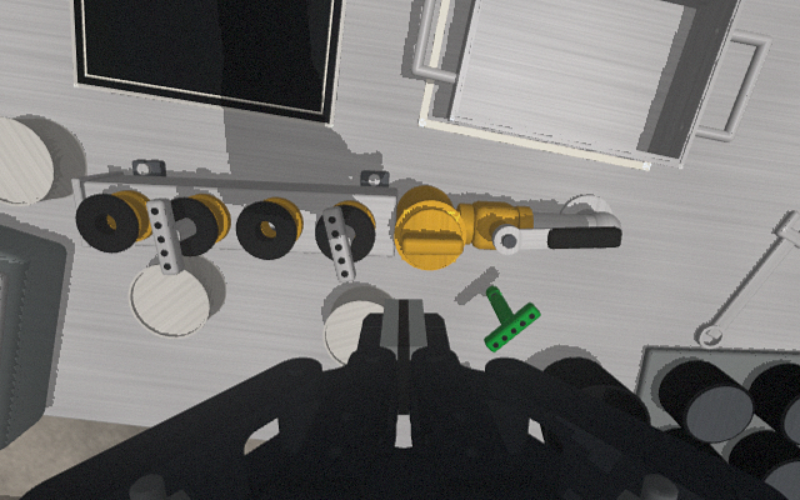

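Wrist view: the rings are at (105,222), (190,225), (268,228) and (345,230), with lances in 2 and 4. The strainer is at (429,232), and the lever pivot is (508,239) with its sleeve out to (620,237). The pan is at upper right. The green look-alike at (510,325) is close to the header's +x side. I'll fit the header from depth.

Run:
```python
from h import *
P=np.load("w2.npy"); im=cv2.resize(cv2.imread("pics/w2.png"),(640,400),interpolation=cv2.INTER_AREA)
x,y,z=P[...,0],P[...,1],P[...,2]
dark=im.max(2)<60
o=np.array([.636,-.1145]);yaw=.137
def circ(m):
    p=P[m][:,:2]; return cv2.minEnclosingCircle(p.astype(np.float32))
C=[]
for i,q in enumerate([-.102,-.034,.034,.102]):
    g=o+q*np.array([-np.sin(yaw),np.cos(yaw)])
    m=(z>.104)&(z<.116)&dark&(np.hypot(x-g[0],y-g[1])<.034)
    (cc,r)=circ(m);p=P[m];print(i+1,m.sum(),np.round(cc,4),round(r,4),np.nanmedian(z[m]).round(4));C.append(cc)
C=np.array(C);q=np.array([-.102,-.034,.034,.102])
sl=[np.polyfit(q,C[:,k],1) for k in (0,1)];yaw=np.arctan2(-sl[0][0],sl[1][0]);o=np.array([sl[0][1],sl[1][1]]);print("header",o,"yaw",yaw,np.hypot(sl[0][0],sl[1][0]))
H=np.array([[np.cos(yaw),-np.sin(yaw)],[np.sin(yaw),np.cos(yaw)]]);np.savez("hdr.npz",o=o,yaw=yaw)
L=(P[...,:2]-o)@H   # header frame coords
def rep(n,m):
    r=cv2.minAreaRect(L[m].astype(np.float32)); print(n,m.sum(),"ctr hdr",np.round(r[0],4),np.round(r[1],4),round(r[2],1),"z",np.nanpercentile(z[m],[5,50,95]).round(4))
for i in (1,3): rep(f"lance{i+1}",(z>.135)&(z<.16)&(np.hypot(L[...,0],L[...,1]-q[i])<.045))
rep("wing",(z>.13)&(z<.145)&(np.hypot(L[...,0],L[...,1]-.176)<.04))
rep("cap",(z>.105)&(z<.12)&(np.hypot(L[...,0],L[...,1]-.176)<.035))
rep("lever",(z>.098)&(z<.115)&(abs(L[...,0])<.03)&(L[...,1]>.25)&(L[...,1]<.36))
rep("nearstuff",(z>.02)&(L[...,0]>.035)&(L[...,0]<.11)&(L[...,1]>.2)&(L[...,1]<.36))
c=cam("top");P=c["P"];z=P[...,2];L=(P[...,:2]-o)@H
pan=(z>.045)&(z<.07)&(np.hypot(P[...,0]-.455,P[...,1]-.184)<.19)
r=cv2.minAreaRect(P[pan][:,:2].astype(np.float32));print("pan rim+handles",r)
m=[d for d in ctrl.regions_of("top","plate")][0]["pixels"].astype(np.uint8)
r=cv2.minAreaRect(P[m>0][:,:2].astype(np.float32));print("plate",r, "tcp hdr",(ctrl.get_obs()["position"][:2]-o)@H)
```

```text
1 1633 [ 0.6473 -0.2144] 0.0264 0.1093
2 1050 [ 0.6413 -0.1458] 0.0261 0.1094
3 1542 [ 0.6348 -0.0796] 0.0259 0.1094
4 896 [ 0.6287 -0.0118] 0.0256 0.1095
header [ 0.63803582 -0.11288914] yaw 0.09208681895192541 0.9953751012129566
lance2 1180 ctr hdr [-0.0004 -0.034 ] [0.0595 0.0154] 4.0 z [0.1376 0.1468 0.1484]
lance4 938 ctr hdr [-0.      0.1016] [0.0599 0.0152] 12.4 z [0.14   0.1472 0.1486]
wing 668 ctr hdr [0.0002 0.1754] [0.0142 0.0487] 1.4 z [0.1328 0.136  0.1375]
cap 1154 ctr hdr [0.0002 0.1744] [0.0519 0.0529] 79.6 z [0.1112 0.1126 0.114 ]
lever 1376 ctr hdr [-0.0017  0.2961] [0.0227 0.0926] 2.8 z [0.099  0.1045 0.1065]
nearstuff 949 ctr hdr [0.0885 0.2597] [0.016  0.0592] 46.3 z [0.0386 0.0958 0.0986]
pan rim+handles ((0.4947253167629242, 0.24086016416549683), (0.1955687403678894, 0.24681292474269867), 87.00940704345703)
plate ((0.44195231795310974, -0.16486558318138123), (0.28828054666519165, 0.20119209587574005), 88.35520935058594) tcp hdr [-0.02102752  0.15072219]
```

{"api": "servo_tool", "payload": {
  "steps": [
    {"x":15,"y":0,"z":41,"wx":0,"wy":2.5,"wz":0,"claw":0},
    {"x":15,"y":0,"z":41,"wx":0,"wy":0,"wz":0,"claw":0},
    {"x":15,"y":0,"z":41,"wx":0,"wy":0,"wz":0,"claw":0},
    {"x":15,"y":0,"z":41,"wx":0,"wy":0,"wz":0,"claw":0},
    {"x":0,"y":50,"z":0,"wx":0,"wy":0,"wz":0,"claw":0},
    {"x":0,"y":50,"z":0,"wx":0,"wy":0,"wz":0,"claw":0},
    {"x":0,"y":50,"z":0,"wx":0,"wy":0,"wz":0,"claw":0},
    {"x":0,"y":50,"z":0,"wx":0,"wy":0,"wz":0,"claw":0},
    {"x":0,"y":34,"z":0,"wx":0,"wy":0,"wz":0,"claw":0},
    {"x":0,"y":0,"z":0,"wx":0,"wy":0,"wz":0,"claw":0}
  ]
}}

```text
time: 5.48
position: [0.6438, 0.2035, 0.0925]
tool_rot: [-1.571, -0.069, 0.078]
ft_force: [-0.1, -0.0, 0.8]
opening: -0.0
```

```bash
cat >> h.py <<'E'
def st():
    o=ctrl.get_obs();d=np.load("hdr.npz");y=float(d["yaw"]);H=np.array([[np.cos(y),-np.sin(y)],[np.sin(y),np.cos(y)]])
    Rm=R.from_rotvec(o["tool_rot"]).as_matrix()
    print("t",round(o["time"],2),"hdr mm",((o["position"][:2]-d["o"])@H*1000).round(1),"z",(o["position"][2]*1000).round(1),"yaw_vs_hdr",round(np.degrees(np.arctan2(Rm[1,2],Rm[0,2])-y)-90,2),"tilt",np.degrees(Rm[:2,1]).round(2),"j",o["joint_positions"].round(2),"F",o["ft_force"].round(1),"op",round(o["opening"]*85.4,1))
E
python3 -c "
from h import *
st()"
```

```text
t 5.47 hdr mm [ 34.8 314.5] z 92.5 yaw_vs_hdr 0.05 tilt [-0.32 -0.12] j [-0.43  0.75  0.09  1.56 -0.09  0.84  1.36] F [-0.1 -0.   0.8] op -0.0
```

{"api": "servo_tool", "payload": {
  "steps": [
    {"x":-15,"y":0,"z":-2,"wx":0,"wy":0,"wz":0,"claw":0},
    {"x":-7.5,"y":0,"z":1,"wx":0,"wy":0,"wz":0,"claw":0},
    {"x":-7.5,"y":0,"z":1,"wx":0,"wy":0,"wz":0,"claw":0},
    {"x":-8,"y":0,"z":0,"wx":0,"wy":0,"wz":0,"claw":0},
    {"x":-8,"y":0,"z":0,"wx":0,"wy":0,"wz":0,"claw":0},
    {"x":-8.3,"y":0,"z":-2.3,"wx":0,"wy":0,"wz":0,"claw":0},
    {"x":-8.3,"y":0,"z":-2.3,"wx":0,"wy":0,"wz":0,"claw":0},
    {"x":-8,"y":0,"z":-5,"wx":0,"wy":0,"wz":0,"claw":0},
    {"x":-8,"y":0,"z":-5,"wx":0,"wy":0,"wz":0,"claw":0},
    {"x":-6.5,"y":0,"z":-7,"wx":0,"wy":0,"wz":0,"claw":0},
    {"x":-6.5,"y":0,"z":-7,"wx":0,"wy":0,"wz":0,"claw":0},
    {"x":-4,"y":0,"z":-10,"wx":0,"wy":0,"wz":0,"claw":0},
    {"x":-4,"y":0,"z":-10,"wx":0,"wy":0,"wz":0,"claw":0},
    {"x":0,"y":0,"z":0,"wx":0,"wy":0,"wz":0,"claw":0}
  ]
}}

```text
time: 7.22
position: [0.5504, 0.1448, 0.095]
tool_rot: [-1.571, -0.07, 0.073]
ft_force: [0.0, 0.1, 0.5]
opening: 0.001
```

```bash
python3 -c "
from h import *
st()"
```

```text
t 7.22 hdr mm [-63.6 264.6] z 95.0 yaw_vs_hdr -0.05 tilt [-0.13 -0.07] j [-0.4   0.6   0.09  1.86 -0.08  0.69  1.39] F [0.  0.1 0.5] op 0.1
```

{"api": "servo_tool", "payload": {
  "steps": [
    {"x":0,"y":0,"z":-3,"wx":0,"wy":0,"wz":0,"claw":0},
    {"x":0,"y":0,"z":-3,"wx":0,"wy":0,"wz":0,"claw":0},
    {"x":0,"y":0,"z":-3,"wx":0,"wy":0,"wz":0,"claw":0},
    {"x":0,"y":0,"z":0,"wx":0,"wy":0,"wz":0,"claw":0}
  ]
}}

```text
time: 7.72
position: [0.5503, 0.1439, 0.095]
tool_rot: [-1.563, -0.074, 0.078]
ft_force: [-3.4, 15.4, -0.5]
opening: -0.006
```

```bash
python3 -c "
from h import *
st()
d=np.load('hdr.npz');y=float(d['yaw']);H=np.array([[np.cos(y),-np.sin(y)],[np.sin(y),np.cos(y)]])
c=cam('top');save(c,'t2',(140,130,440,300),2.6)
P=c['P'];L=(P[...,:2]-d['o'])@H;z=P[...,2]
m=(z>.09)&(z<.115)&(L[...,0]<-.03)&(L[...,0]>-.11)&(L[...,1]>.19)&(L[...,1]<.262)
print(m.sum(),cv2.minAreaRect(L[m].astype(np.float32)),np.polyfit(L[m][:,0],L[m][:,1],1))
"
```

```text
t 7.72 hdr mm [-63.8 263.7] z 95.0 yaw_vs_hdr 0.3 tilt [-0.16  0.37] j [-0.39  0.6   0.08  1.86 -0.08  0.69  1.41] F [-3.4 15.4 -0.5] op -0.5
17 ((-0.05333377420902252, 0.23214924335479736), (0.03862123191356659, 0.08365586400032043), 54.31526565551758) [-0.39985472  0.20636753]
```

The lever is hard against its stop (15 N reaction, lever square across the pipe). Next I'll back off, rise, and go astride lance 4.

{"api": "servo_tool", "payload": {
  "steps": [
    {"x":0,"y":-10,"z":15,"wx":0,"wy":0,"wz":0,"claw":0},
    {"x":0,"y":-50,"z":0,"wx":0,"wy":0,"wz":0,"claw":0},
    {"x":0,"y":-50,"z":0,"wx":0,"wy":0,"wz":0,"claw":32},
    {"x":16,"y":0,"z":-43,"wx":0,"wy":0,"wz":0,"claw":32},
    {"x":16,"y":0,"z":-43,"wx":0,"wy":0,"wz":0,"claw":32},
    {"x":16,"y":0,"z":-43,"wx":0,"wy":0,"wz":0,"claw":32},
    {"x":16,"y":0,"z":-40,"wx":0,"wy":0,"wz":0,"claw":32},
    {"x":0,"y":0,"z":0,"wx":0,"wy":-6.2,"wz":0,"claw":32},
    {"x":0,"y":0,"z":0,"wx":0,"wy":-6.2,"wz":0,"claw":32},
    {"x":0,"y":0,"z":0,"wx":0,"wy":0,"wz":0,"claw":32}
  ]
}}

```text
time: 9.02
position: [0.6297, -0.0107, 0.2051]
tool_rot: [-1.558, -0.24, 0.242]
ft_force: [-0.1, 0.1, -0.1]
opening: 0.38
```

Run:
```python
from look import *
st()
d=np.load('hdr.npz');y=float(d['yaw']);H=np.array([[np.cos(y),-np.sin(y)],[np.sin(y),np.cos(y)]])
c=look("w3");P=c["P"];L=(P[...,:2]-d['o'])@H;z=P[...,2]
def rep(n,m):
    if m.sum()<5: print(n,m.sum());return
    r=cv2.minAreaRect(L[m].astype(np.float32)); print(n,m.sum(),"hdr mm",np.round(np.array(r[0])*1000,1),np.round(np.array(r[1])*1000,1),round(r[2],1),"z",np.nanpercentile(z[m],[5,50,95]).round(4))
rep("lance4",(z>.142)&(z<.153)&(np.hypot(L[...,0],L[...,1]-.102)<.045))
rep("lance2",(z>.142)&(z<.153)&(np.hypot(L[...,0],L[...,1]+.034)<.045))
rep("lever",(z>.095)&(z<.113)&(L[...,0]<-.02)&(L[...,0]>-.11)&(abs(L[...,1]-.245)<.04))
```

```text
t 9.03 hdr mm [  1.1 102.5] z 205.1 yaw_vs_hdr 12.33 tilt [-0.08 -0.04] j [-0.12  0.54  0.1   1.63 -0.06  0.98  1.87] F [-0.1  0.1 -0.1] op 32.5
t 9.03 [ 0.6297 -0.0107  0.2051] yaw z 107.61 j [-0.12  0.54  0.1   1.63 -0.06  0.98  1.87] F [-0.1  0.1 -0.1] op 32.5
lance4 2140 hdr mm [  0.2 100.8] [59.5 13.7] 12.8 z [0.1453 0.1474 0.1486]
lance2 2774 hdr mm [ -0.3 -34.1] [59.5 15. ] 6.5 z [0.1433 0.1472 0.1485]
lever 3387 hdr mm [-59.1 243.6] [78.2 19.5] 0.5 z [0.0974 0.1047 0.1066]
```

View pics/w3.png

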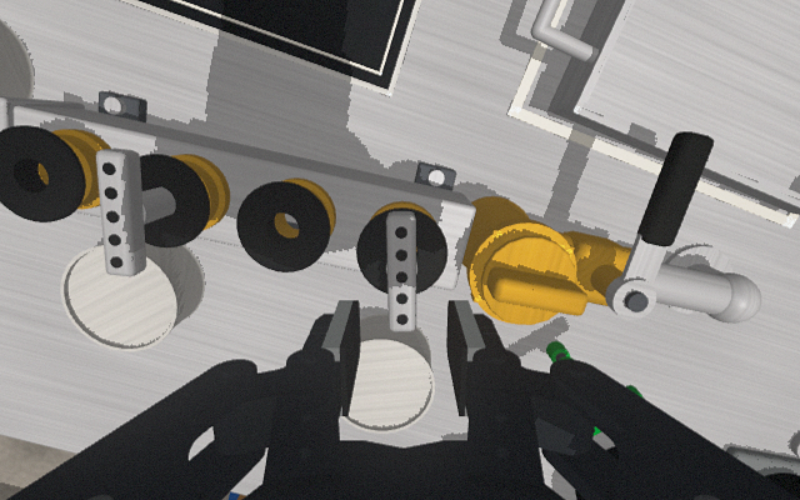

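The lever is shut (0.5° off square, sleeve at (675,190)). Lance 4's bar is centred between the fingers at (402,270), and lance 2 is at (122,215).

{"api": "servo_tool", "payload": {
  "steps": [
    {"x":-1,"y":40,"z":-1,"wx":0,"wy":0,"wz":0,"claw":32},
    {"x":0,"y":35,"z":0,"wx":0,"wy":0,"wz":0,"claw":32},
    {"x":0,"y":6,"z":0,"wx":0,"wy":0,"wz":0,"claw":32},
    {"x":0,"y":6,"z":0,"wx":0,"wy":0,"wz":0,"claw":32},
    {"x":0,"y":0,"z":0,"wx":0,"wy":0,"wz":0,"claw":32}
  ]
}}

```text
time: 9.7
position: [0.6303, -0.0113, 0.1193]
tool_rot: [-1.557, -0.243, 0.241]
ft_force: [0.2, 0.1, 1.1]
opening: 0.374
```

```bash
python3 -c "
from h import *
st()"
```

```text
t 9.7 hdr mm [  1.6 101.9] z 119.3 yaw_vs_hdr 12.41 tilt [ 0.08 -0.  ] j [-0.11  0.65  0.08  1.68 -0.07  0.81  1.88] F [0.2 0.1 1.1] op 32.0
```

{"api": "servo_tool", "payload": {
  "steps": [
    {"x":-1,"y":3,"z":0,"wx":0,"wy":0,"wz":0,"claw":32},
    {"x":0,"y":3,"z":0,"wx":0,"wy":0,"wz":0,"claw":32},
    {"x":0,"y":0,"z":0,"wx":0,"wy":0,"wz":0,"claw":32}
  ]
}}

```text
time: 10.07
position: [0.6298, -0.0115, 0.1131]
tool_rot: [-1.557, -0.244, 0.241]
ft_force: [3.3, 0.8, 4.1]
opening: 0.375
```

{"api": "servo_tool", "payload": {
  "steps": [
    {"x":0,"y":3,"z":0,"wx":0,"wy":0,"wz":0,"claw":32},
    {"x":0,"y":0,"z":0,"wx":0,"wy":0,"wz":0,"claw":32}
  ]
}}

```text
time: 10.32
position: [0.6298, -0.0115, 0.1098]
tool_rot: [-1.557, -0.244, 0.241]
ft_force: [3.1, 0.4, 5.7]
opening: 0.375
```

Ring about 7 mm down (5.7 N). Close and pull.

{"api": "servo_tool", "payload": {
  "squeeze": 60,
  "steps": [
    {"x":0,"y":0,"z":0,"wx":0,"wy":0,"wz":0,"claw":10},
    {"x":0,"y":0,"z":0,"wx":0,"wy":0,"wz":0,"claw":10},
    {"x":0,"y":0,"z":0,"wx":0,"wy":0,"wz":0,"claw":10},
    {"x":0,"y":0,"z":0,"wx":0,"wy":0,"wz":0,"claw":10}
  ]
}}

```text
time: 10.82
position: [0.6289, -0.0117, 0.1098]
tool_rot: [-1.557, -0.243, 0.242]
ft_force: [0.6, -0.2, 6.1]
opening: 0.172
```

{"api": "servo_tool", "payload": {
  "steps": [
    {"x":0,"y":-10,"z":0,"wx":0,"wy":0,"wz":0,"claw":10},
    {"x":0,"y":-20,"z":0,"wx":0,"wy":0,"wz":0,"claw":10},
    {"x":0,"y":-35,"z":0,"wx":0,"wy":0,"wz":0,"claw":10},
    {"x":0,"y":-40,"z":0,"wx":0,"wy":0,"wz":0,"claw":10},
    {"x":0,"y":-25,"z":0,"wx":0,"wy":0,"wz":0,"claw":10},
    {"x":0,"y":0,"z":0,"wx":0,"wy":0,"wz":0,"claw":10}
  ]
}}

```text
time: 11.58
position: [0.6289, -0.0117, 0.2419]
tool_rot: [-1.557, -0.244, 0.241]
ft_force: [1.1, 0.1, -0.9]
opening: 0.171
```

```bash
cat > pan.py <<'E'
from h import *
def pan():
    c=cam("top");P=c["P"];z=P[...,2]
    m=[d["pixels"] for d in ctrl.regions_of("top","pan") if abs(np.nanmedian(P[d["pixels"]][:,0])-.45)<.12][0]
    g=m&(z>.046)&(z<.068)
    Q=P[g][:,:2]; best=None
    for s in ([d["xy"] for d in ctrl.spot_point("top","pan")[:1]]): print("spot",ray(c,s[0]*640,s[1]*400,0).round(4))
    # rim box
    r=cv2.minAreaRect(Q.astype(np.float32));print("all",np.round(r[0],4),np.round(r[1],4),round(r[2],2))
    e=g&(z>.054);r=cv2.minAreaRect(P[e][:,:2].astype(np.float32));print("rim",np.round(r[0],4),np.round(r[1],4),round(r[2],2),e.sum())
    return c,m
E
python3 - <<'E'
from pan import *
st(); c,m=pan(); save(c,"t3",(140,130,440,330),2.6)
E
```

```text
t 11.57 hdr mm [  0.2 101.6] z 241.9 yaw_vs_hdr 12.42 tilt [0.13 0.01] j [-0.13  0.5   0.1   1.6  -0.06  1.04  1.87] F [ 1.1  0.1 -0.9] op 14.6
spot [0.4492 0.1884 0.    ]
all [0.449  0.2069] [0.2702 0.158 ] 86.6
rim [0.4489 0.2073] [0.2655 0.158 ] 86.43 598
```

View pics/t3.png

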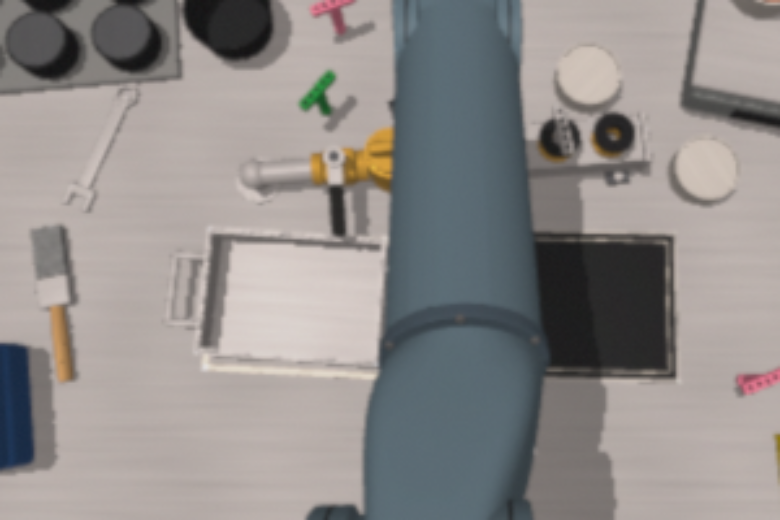

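Lance 4 has come up with the hand. The lever lies across the pipe at (338,190), and the pan's left end is at (190,290). Estimated pan centre is (0.448, 0.187), yaw −3.5°. Next I'll turn the tool in line with the pan, carry the lance over and tilt it.

{"api": "servo_tool", "payload": {
  "steps": [
    {"x":0,"y":0,"z":0,"wx":0,"wy":10.6,"wz":0,"claw":10},
    {"x":0,"y":0,"z":0,"wx":0,"wy":10.6,"wz":0,"claw":10},
    {"x":0,"y":0,"z":0,"wx":0,"wy":10.6,"wz":0,"claw":10},
    {"x":0,"y":0,"z":0,"wx":0,"wy":10.6,"wz":0,"claw":10},
    {"x":0,"y":0,"z":0,"wx":0,"wy":10.6,"wz":0,"claw":10},
    {"x":0,"y":0,"z":0,"wx":0,"wy":10.6,"wz":0,"claw":10},
    {"x":0,"y":0,"z":0,"wx":0,"wy":10.6,"wz":0,"claw":10},
    {"x":0,"y":0,"z":0,"wx":0,"wy":10.6,"wz":0,"claw":10},
    {"x":0,"y":0,"z":0,"wx":0,"wy":10.6,"wz":0,"claw":10},
    {"x":0,"y":0,"z":0,"wx":0,"wy":10.6,"wz":0,"claw":10},
    {"x":0,"y":0,"z":0,"wx":0,"wy":5,"wz":0,"claw":10},
    {"x":-27,"y":0,"z":-46,"wx":0,"wy":0,"wz":0,"claw":10},
    {"x":-27,"y":0,"z":-46,"wx":0,"wy":0,"wz":0,"claw":10},
    {"x":-27,"y":0,"z":-46,"wx":0,"wy":0,"wz":0,"claw":10},
    {"x":-27,"y":0,"z":-46,"wx":0,"wy":0,"wz":0,"claw":10},
    {"x":-27,"y":0,"z":-46,"wx":0,"wy":0,"wz":0,"claw":10},
    {"x":0,"y":0,"z":0,"wx":0,"wy":0,"wz":-9,"claw":10},
    {"x":0,"y":0,"z":0,"wx":0,"wy":0,"wz":-9,"claw":10},
    {"x":0,"y":0,"z":0,"wx":0,"wy":0,"wz":-9,"claw":10},
    {"x":0,"y":0,"z":0,"wx":0,"wy":0,"wz":-9,"claw":10}
  ]
}}

```text
time: 14.22
position: [0.4063, 0.1366, 0.239]
tool_rot: [-1.65, 0.894, -1.697]
ft_force: [-0.0, -0.3, -0.8]
opening: 0.174
```

Run:
```python
from look import *
c=look("w4");print(R.from_rotvec(ctrl.get_obs()["tool_rot"]).as_matrix().round(3).tolist())
```

```text
t 14.22 [0.4063 0.1366 0.239 ] yaw z -3.26 j [-1.19  0.47  0.56  1.93  0.25  1.23 -0.82] F [-0.  -0.3 -0.8] op 14.8
[[-0.038, -0.032, 0.999], [-0.8, -0.597, -0.05], [0.598, -0.801, -0.003]]
```

View pics/w4.png

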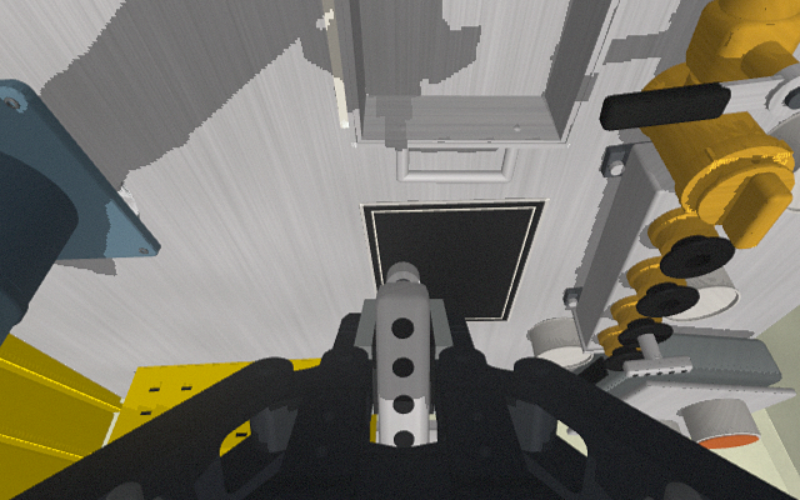

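Lance 4 is held in line with the fingers (bar at (402,360), foot at (402,270)). The pan's near end is at (460,130). Lowering into the pan.

{"api": "servo_tool", "payload": {
  "steps": [
    {"x":-26,"y":35,"z":0,"wx":0,"wy":0,"wz":0,"claw":10},
    {"x":-26,"y":35,"z":0,"wx":0,"wy":0,"wz":0,"claw":10},
    {"x":-26,"y":35,"z":0,"wx":0,"wy":0,"wz":0,"claw":10},
    {"x":-20,"y":27,"z":0,"wx":0,"wy":0,"wz":0,"claw":10},
    {"x":-3,"y":4,"z":0,"wx":0,"wy":0,"wz":0,"claw":10},
    {"x":0,"y":0,"z":0,"wx":0,"wy":0,"wz":0,"claw":10}
  ]
}}

```text
time: 15.02
position: [0.407, 0.1378, 0.0705]
tool_rot: [-1.645, 0.899, -1.694]
ft_force: [0.4, -0.1, -0.8]
opening: 0.167
```

Run:
```python
from look import *
c=look("w5")
P=c["P"];z=P[...,2];print("near floor/around z", np.nanpercentile(z,[1,5,50]))
c=cam("scene");save(c,"s5",(280,100,520,260),3.3)
```

```text
t 15.03 [0.407  0.1378 0.0705] yaw z -3.33 j [-1.11  0.77  0.47  1.98  0.16  0.9  -0.87] F [ 0.4 -0.1 -0.8] op 14.2
near floor/around z [-0.00129667 -0.00086076  0.00424185]
```

View pics/s5.png

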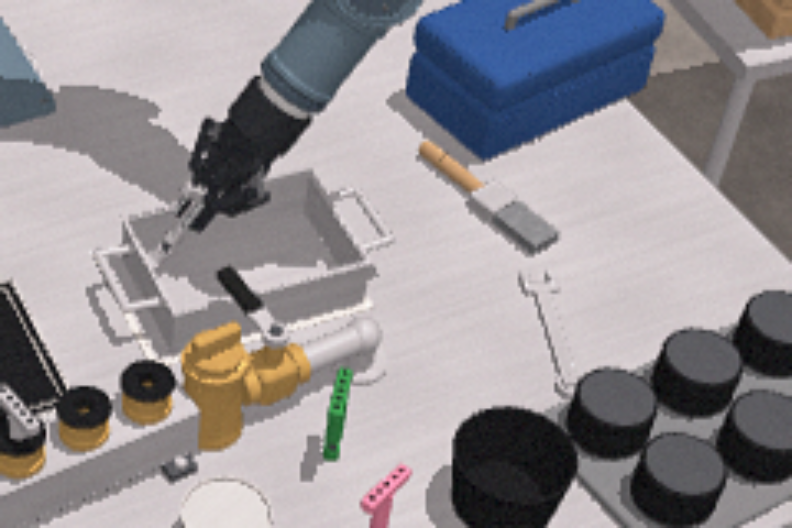

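The lance is inside the pan near its −y end (165,240). Lowering a last bit and releasing.

{"api": "servo_tool", "payload": {
  "steps": [
    {"x":-3,"y":4,"z":0,"wx":0,"wy":0,"wz":0,"claw":10},
    {"x":-3,"y":4,"z":0,"wx":0,"wy":0,"wz":0,"claw":10},
    {"x":0,"y":0,"z":0,"wx":0,"wy":0,"wz":0,"claw":45},
    {"x":0,"y":0,"z":0,"wx":0,"wy":0,"wz":0,"claw":45},
    {"x":0,"y":0,"z":0,"wx":0,"wy":0,"wz":0,"claw":45},
    {"x":0,"y":0,"z":0,"wx":0,"wy":0,"wz":0,"claw":45},
    {"x":0,"y":-30,"z":0,"wx":0,"wy":0,"wz":0,"claw":45},
    {"x":15,"y":-35,"z":0,"wx":0,"wy":0,"wz":0,"claw":45},
    {"x":25,"y":-40,"z":0,"wx":0,"wy":0,"wz":0,"claw":45},
    {"x":25,"y":-40,"z":0,"wx":0,"wy":0,"wz":0,"claw":45},
    {"x":0,"y":0,"z":0,"wx":0,"wy":0,"wz":9,"claw":45},
    {"x":0,"y":0,"z":0,"wx":0,"wy":0,"wz":9,"claw":45},
    {"x":0,"y":0,"z":0,"wx":0,"wy":0,"wz":9,"claw":45},
    {"x":0,"y":0,"z":0,"wx":0,"wy":0,"wz":9,"claw":45}
  ]
}}

```text
time: 16.88
position: [0.4079, 0.1711, 0.2157]
tool_rot: [-1.178, 1.254, -1.247]
ft_force: [-0.4, 0.4, -0.1]
opening: 0.524
```

Run:
```python
from pan import *
st(); c,m=pan()
P=c["P"]; z=P[...,2]
cw=cam("wrist");save(cw,"w6",None,1.25);np.save("w6.npy",cw["P"])
for l in ("lance1","pan"): print(l,[(round(d["confidence"],2),(np.array(d["xy"])*[800,500]).round(),ray(cw,d["xy"][0]*640,d["xy"][1]*400,.012 if l!="pan" else 0).round(3)) for d in ctrl.spot_point("wrist",l)[:5]])
```

```text
t 16.88 hdr mm [-203.1  303.9] z 215.7 yaw_vs_hdr -98.56 tilt [-0.01  0.3 ] j [-0.9   0.22  0.46  2.11 -0.14  0.83 -0.41] F [-0.4  0.4 -0.1] op 44.7
spot [0.4577 0.1952 0.    ]
all [0.4428 0.1646] [0.2651 0.1582] 85.48
rim [0.4428 0.1647] [0.2648 0.1582] 85.48 375
lance1 [(0.77, array([392., 229.]), array([0.397, 0.158, 0.012]))]
pan []
```

View pics/w6.png

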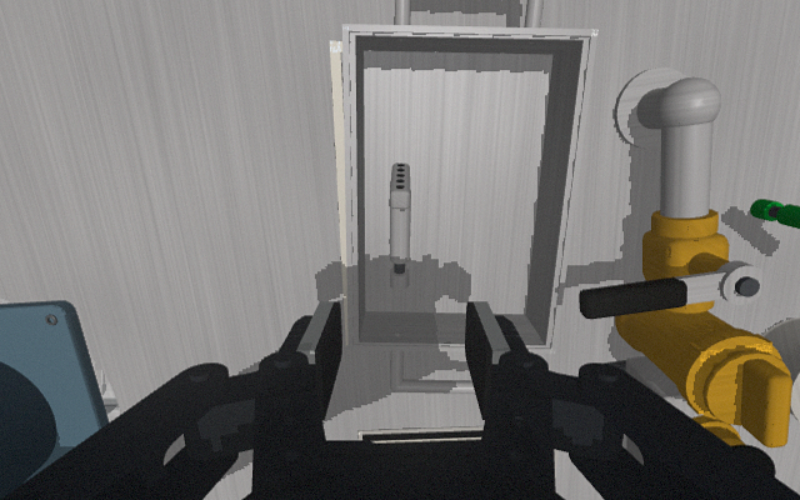

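Lance 4 lies in the pan, (400,165)–(400,270). I'll fetch lance 2 next.

{"api": "servo_tool", "payload": {
  "steps": [
    {"x":38,"y":0,"z":31,"wx":0,"wy":0,"wz":0,"claw":32},
    {"x":38,"y":0,"z":31,"wx":0,"wy":0,"wz":0,"claw":32},
    {"x":38,"y":0,"z":31,"wx":0,"wy":0,"wz":0,"claw":32},
    {"x":38,"y":0,"z":31,"wx":0,"wy":0,"wz":0,"claw":32},
    {"x":38,"y":0,"z":31,"wx":0,"wy":0,"wz":0,"claw":32},
    {"x":38,"y":0,"z":32,"wx":0,"wy":0,"wz":0,"claw":32},
    {"x":38,"y":0,"z":32,"wx":0,"wy":0,"wz":0,"claw":32},
    {"x":38,"y":0,"z":32,"wx":0,"wy":0,"wz":0,"claw":32},
    {"x":0,"y":0,"z":0,"wx":0,"wy":-10.4,"wz":0,"claw":32},
    {"x":0,"y":0,"z":0,"wx":0,"wy":-10.4,"wz":0,"claw":32},
    {"x":0,"y":0,"z":0,"wx":0,"wy":-10.4,"wz":0,"claw":32},
    {"x":0,"y":0,"z":0,"wx":0,"wy":-10.4,"wz":0,"claw":32},
    {"x":0,"y":0,"z":0,"wx":0,"wy":-10.4,"wz":0,"claw":32},
    {"x":0,"y":0,"z":0,"wx":0,"wy":-10.4,"wz":0,"claw":32},
    {"x":0,"y":0,"z":0,"wx":0,"wy":-10.4,"wz":0,"claw":32},
    {"x":0,"y":0,"z":0,"wx":0,"wy":-10.4,"wz":0,"claw":32},
    {"x":0,"y":0,"z":0,"wx":0,"wy":-10.4,"wz":0,"claw":32},
    {"x":0,"y":0,"z":0,"wx":0,"wy":-10.4,"wz":0,"claw":32},
    {"x":0,"y":0,"z":0,"wx":0,"wy":0,"wz":0,"claw":32}
  ]
}}

```text
time: 19.55
position: [0.6423, -0.1451, 0.2143]
tool_rot: [-1.565, -0.146, 0.149]
ft_force: [0.5, -0.4, -0.2]
opening: 0.374
```

Run:
```python
from look import *
st()
d=np.load('hdr.npz');y=float(d['yaw']);H=np.array([[np.cos(y),-np.sin(y)],[np.sin(y),np.cos(y)]])
c=look("w7");P=c["P"];L=(P[...,:2]-d['o'])@H;z=P[...,2]
m=(z>.1445)&(z<.153)&(np.hypot(L[...,0],L[...,1]+.034)<.045)
r=cv2.minAreaRect(L[m].astype(np.float32));print("lance2",r,np.degrees(np.arctan(np.polyfit(L[m][:,0],L[m][:,1],1)[0])))
P=np.load("w6.npy");z=P[...,2];m=(z>.056)&(z<.066)&(P[...,0]<.545)&(P[...,1]>.05)
print("rim w6",cv2.minAreaRect(P[m][:,:2].astype(np.float32)),m.sum())
c=cam("top");P=c["P"];z=P[...,2];m=(z>.054)&(z<.066)&(abs(P[...,0]-.45)<.1)&(P[...,1]>.05)&(P[...,1]<.32)
print("rim top",cv2.minAreaRect(P[m][:,:2].astype(np.float32)),m.sum())
```

```text
t 19.55 hdr mm [  1.2 -32.5] z 214.3 yaw_vs_hdr 5.48 tilt [-0.12  0.03] j [ 0.1   0.58  0.08  1.54 -0.05  1.03  1.95] F [ 0.5 -0.4 -0.2] op 32.0
t 19.55 [ 0.6423 -0.1451  0.2143] yaw z 100.75 j [ 0.1   0.58  0.08  1.54 -0.05  1.03  1.95] F [ 0.5 -0.4 -0.2] op 32.0
lance2 ((-0.0003999583423137665, -0.03511815890669823), (0.05945408344268799, 0.013761824928224087), 5.858572006225586) 5.88683353170698
rim w6 ((0.447384774684906, 0.18306326866149902), (0.22489430010318756, 0.15881246328353882), 85.30776977539062) 8359
rim top ((0.4446941614151001, 0.1858440339565277), (0.2761029601097107, 0.15850341320037842), 85.40003204345703) 594
```

{"api": "servo_tool", "payload": {
  "steps": [
    {"x":-1.5,"y":40,"z":-1.8,"wx":0,"wy":0,"wz":0,"claw":32},
    {"x":0,"y":40,"z":0,"wx":0,"wy":0,"wz":0,"claw":32},
    {"x":0,"y":14,"z":0,"wx":0,"wy":0,"wz":0,"claw":32},
    {"x":0,"y":4,"z":0,"wx":0,"wy":0,"wz":0,"claw":32},
    {"x":0,"y":4,"z":0,"wx":0,"wy":0,"wz":0,"claw":32},
    {"x":0,"y":2,"z":0,"wx":0,"wy":0,"wz":0,"claw":32},
    {"x":0,"y":0,"z":0,"wx":0,"wy":0,"wz":0,"claw":32}
  ]
}}

```text
time: 20.52
position: [0.6417, -0.149, 0.1126]
tool_rot: [-1.566, -0.148, 0.145]
ft_force: [0.3, 1.2, 4.9]
opening: 0.373
```

{"api": "servo_tool", "payload": {
  "steps": [
    {"x":0,"y":2.5,"z":1.5,"wx":0,"wy":0,"wz":0,"claw":32},
    {"x":0,"y":0,"z":0,"wx":0,"wy":0,"wz":0,"claw":32},
    {"x":0,"y":0,"z":0,"wx":0,"wy":0,"wz":0,"claw":10},
    {"x":0,"y":0,"z":0,"wx":0,"wy":0,"wz":0,"claw":10},
    {"x":0,"y":0,"z":0,"wx":0,"wy":0,"wz":0,"claw":10},
    {"x":0,"y":0,"z":0,"wx":0,"wy":0,"wz":0,"claw":10}
  ]
}}

```text
time: 21.28
position: [0.6414, -0.1474, 0.1098]
tool_rot: [-1.566, -0.148, 0.145]
ft_force: [0.6, 0.1, 7.2]
opening: 0.172
```

{"api": "servo_tool", "payload": {
  "steps": [
    {"x":0,"y":-10,"z":0,"wx":0,"wy":0,"wz":0,"claw":10},
    {"x":0,"y":-20,"z":0,"wx":0,"wy":0,"wz":0,"claw":10},
    {"x":0,"y":-35,"z":0,"wx":0,"wy":0,"wz":0,"claw":10},
    {"x":0,"y":-40,"z":0,"wx":0,"wy":0,"wz":0,"claw":10},
    {"x":0,"y":-30,"z":0,"wx":0,"wy":0,"wz":0,"claw":10},
    {"x":0,"y":0,"z":0,"wx":0,"wy":10.5,"wz":0,"claw":10},
    {"x":0,"y":0,"z":0,"wx":0,"wy":10.5,"wz":0,"claw":10},
    {"x":0,"y":0,"z":0,"wx":0,"wy":10.5,"wz":0,"claw":10},
    {"x":0,"y":0,"z":0,"wx":0,"wy":10.5,"wz":0,"claw":10},
    {"x":0,"y":0,"z":0,"wx":0,"wy":10.5,"wz":0,"claw":10},
    {"x":0,"y":0,"z":0,"wx":0,"wy":10.5,"wz":0,"claw":10},
    {"x":0,"y":0,"z":0,"wx":0,"wy":10.5,"wz":0,"claw":10},
    {"x":0,"y":0,"z":0,"wx":0,"wy":10.5,"wz":0,"claw":10},
    {"x":0,"y":0,"z":0,"wx":0,"wy":10.5,"wz":0,"claw":10},
    {"x":0,"y":0,"z":0,"wx":0,"wy":10.5,"wz":0,"claw":10}
  ]
}}

```text
time: 23.15
position: [0.6396, -0.1474, 0.2446]
tool_rot: [-1.17, 1.27, -1.267]
ft_force: [0.1, -0.0, -1.2]
opening: 0.172
```

{"api": "servo_tool", "payload": {
  "steps": [
    {"x":-47,"y":0,"z":-30,"wx":0,"wy":0,"wz":0,"claw":10},
    {"x":-47,"y":0,"z":-30,"wx":0,"wy":0,"wz":0,"claw":10},
    {"x":-47,"y":0,"z":-30,"wx":0,"wy":0,"wz":0,"claw":10},
    {"x":-47,"y":0,"z":-30,"wx":0,"wy":0,"wz":0,"claw":10},
    {"x":-47,"y":0,"z":-30,"wx":0,"wy":0,"wz":0,"claw":10},
    {"x":-47,"y":0,"z":-30,"wx":0,"wy":0,"wz":0,"claw":10},
    {"x":-47,"y":0,"z":-30,"wx":0,"wy":0,"wz":0,"claw":10},
    {"x":0,"y":0,"z":0,"wx":0,"wy":0,"wz":-9,"claw":10},
    {"x":0,"y":0,"z":0,"wx":0,"wy":0,"wz":-9,"claw":10},
    {"x":0,"y":0,"z":0,"wx":0,"wy":0,"wz":-9,"claw":10},
    {"x":0,"y":0,"z":0,"wx":0,"wy":0,"wz":-9,"claw":10},
    {"x":0,"y":0,"z":0,"wx":0,"wy":0,"wz":0,"claw":10}
  ]
}}

```text
time: 24.65
position: [0.4545, 0.1985, 0.2426]
tool_rot: [-1.646, 0.912, -1.702]
ft_force: [0.5, -0.2, -0.9]
opening: 0.168
```

Run:
```python
from look import *
c=look("w8")
print(R.from_rotvec(ctrl.get_obs()["tool_rot"]).as_matrix().round(3).tolist())
spots(c,"wrist",[("lance1",.1),("pan",0)])
P=c["P"];z=P[...,2];m=(z>.056)&(z<.066)&(abs(P[...,0]-.447)<.1)&(abs(P[...,1]-.184)<.13)
print("rim",cv2.minAreaRect(P[m][:,:2].astype(np.float32)),m.sum())
```

```text
t 24.65 [0.4545 0.1985 0.2426] yaw z -4.05 j [-1.14  0.59  0.53  1.72  0.19  1.33 -0.78] F [ 0.5 -0.2 -0.9] op 14.3
[[-0.059, -0.044, 0.997], [-0.807, -0.586, -0.074], [0.587, -0.809, -0.001]]
lance1 [(0.77, [777.0, 91.0], [0.6572, 0.1892, 0.1]), (0.75, [338.0, 95.0], [0.418, 0.2029, 0.1]), (0.6, [403.0, 319.0], [0.436, -0.0542, 0.1])]
pan [(0.89, [400.0, 41.0], [0.4499, 0.1815, 0.0]), (0.56, [566.0, 269.0], [0.6375, -0.1206, 0.0])]
rim ((0.4447668492794037, 0.15231263637542725), (0.16597238183021545, 0.15869387984275818), 85.36397552490234) 4935
```

View pics/w8.png

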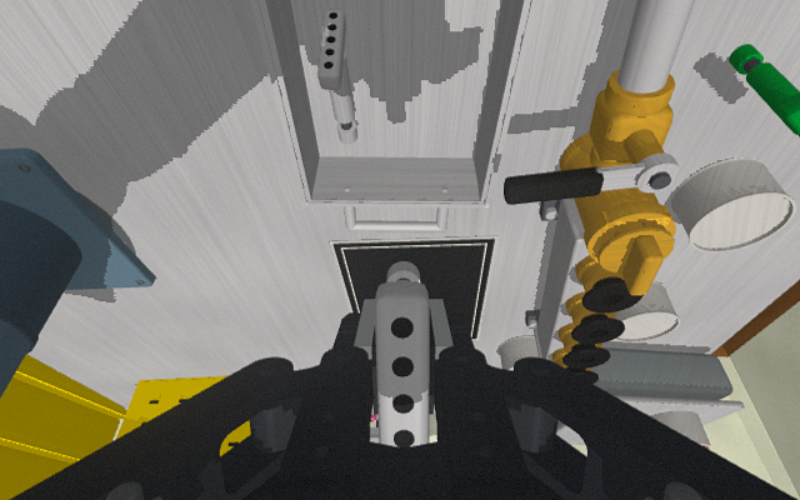

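Lance 2 is held (403,350). Lance 4 is lying in the pan (335,75), and all fittings are now empty. Lowering and releasing.

{"api": "servo_tool", "payload": {
  "steps": [
    {"x":-25,"y":35,"z":0,"wx":0,"wy":0,"wz":0,"claw":10},
    {"x":-25,"y":35,"z":0,"wx":0,"wy":0,"wz":0,"claw":10},
    {"x":-25,"y":35,"z":0,"wx":0,"wy":0,"wz":0,"claw":10},
    {"x":-25,"y":33,"z":0,"wx":0,"wy":0,"wz":0,"claw":10},
    {"x":-4,"y":6,"z":0,"wx":0,"wy":0,"wz":0,"claw":10},
    {"x":-2,"y":3,"z":0,"wx":0,"wy":0,"wz":0,"claw":10},
    {"x":0,"y":0,"z":0,"wx":0,"wy":0,"wz":0,"claw":45},
    {"x":0,"y":0,"z":0,"wx":0,"wy":0,"wz":0,"claw":45},
    {"x":0,"y":0,"z":0,"wx":0,"wy":0,"wz":0,"claw":45},
    {"x":0,"y":0,"z":0,"wx":0,"wy":0,"wz":0,"claw":45},
    {"x":0,"y":-30,"z":0,"wx":0,"wy":0,"wz":0,"claw":45},
    {"x":15,"y":-35,"z":0,"wx":0,"wy":0,"wz":0,"claw":45},
    {"x":25,"y":-40,"z":0,"wx":0,"wy":0,"wz":0,"claw":45},
    {"x":25,"y":-40,"z":0,"wx":0,"wy":0,"wz":0,"claw":45},
    {"x":0,"y":0,"z":0,"wx":0,"wy":0,"wz":9,"claw":45},
    {"x":0,"y":0,"z":0,"wx":0,"wy":0,"wz":9,"claw":45},
    {"x":0,"y":0,"z":0,"wx":0,"wy":0,"wz":9,"claw":45},
    {"x":0,"y":0,"z":0,"wx":0,"wy":0,"wz":9,"claw":45}
  ]
}}

```text
time: 27.05
position: [0.4584, 0.2282, 0.219]
tool_rot: [-1.168, 1.265, -1.261]
ft_force: [-0.3, -0.3, -0.6]
opening: 0.531
```

Run:
```python
from look import *
st();c=look("w9")
spots(c,"wrist",[("lance1",.012),("pan",0)])
P=c["P"];z=P[...,2];m=(z>.056)&(z<.066)&(abs(P[...,0]-.447)<.1)&(abs(P[...,1]-.184)<.13)
print("rim",cv2.minAreaRect(P[m][:,:2].astype(np.float32)),m.sum())
```

```text
t 27.05 hdr mm [-147.5  356.1] z 219.0 yaw_vs_hdr -99.57 tilt [0.12 0.29] j [-0.87  0.34  0.39  1.94 -0.17  0.89 -0.46] F [-0.3 -0.3 -0.6] op 45.4
t 27.05 [0.4584 0.2282 0.219 ] yaw z -4.29 j [-0.87  0.34  0.39  1.94 -0.17  0.89 -0.46] F [-0.3 -0.3 -0.6] op 45.4
lance1 [(0.97, [339.0, 304.0], [0.3971, 0.1541, 0.012]), (0.83, [403.0, 231.0], [0.4577, 0.2149, 0.012]), (0.77, [727.0, 291.0], [0.7317, 0.1411, 0.012]), (0.36, [393.0, 267.0], [0.4463, 0.1843, 0.012])]
pan [(0.89, [394.0, 266.0], [0.4466, 0.1816, -0.0])]
rim ((0.4471437335014343, 0.18283841013908386), (0.22449474036693573, 0.15873858332633972), 85.39170837402344) 5816
```

View pics/w9.png

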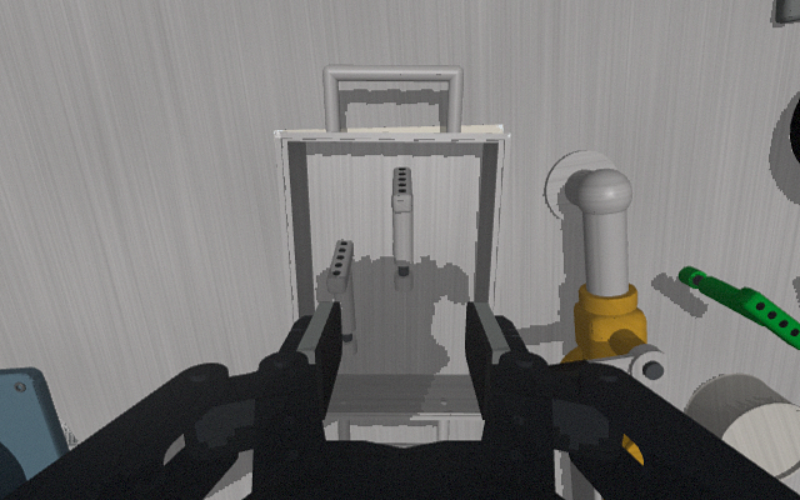

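Both lances are at rest in the pan, (403,230) and (342,300). Strainer next.

{"api": "servo_tool", "payload": {
  "steps": [
    {"x":0,"y":0,"z":0,"wx":0,"wy":-10.3,"wz":0,"claw":45},
    {"x":36,"y":0,"z":29,"wx":0,"wy":0,"wz":0,"claw":45},
    {"x":36,"y":0,"z":29,"wx":0,"wy":0,"wz":0,"claw":45},
    {"x":36,"y":0,"z":29,"wx":0,"wy":0,"wz":0,"claw":45},
    {"x":36,"y":0,"z":29,"wx":0,"wy":0,"wz":0,"claw":45},
    {"x":37,"y":0,"z":30,"wx":0,"wy":0,"wz":0,"claw":45},
    {"x":0,"y":0,"z":0,"wx":0,"wy":0,"wz":0,"claw":45}
  ]
}}

```text
time: 28.08
position: [0.6241, 0.061, 0.2174]
tool_rot: [-1.26, 1.132, -1.137]
ft_force: [-1.1, 0.3, -0.2]
opening: 0.528
```

Run:
```python
from look import *
st()
d=np.load('hdr.npz');y=float(d['yaw']);H=np.array([[np.cos(y),-np.sin(y)],[np.sin(y),np.cos(y)]])
c=look("w10");P=c["P"];L=(P[...,:2]-d['o'])@H;z=P[...,2]
m=(z>.1325)&(z<.142)&(np.hypot(L[...,0],L[...,1]-.176)<.04)
r=cv2.minAreaRect(L[m].astype(np.float32));print("wing",r,m.sum(),np.nanmedian(z[m]),np.degrees(np.arctan(np.polyfit(L[m][:,1],L[m][:,0],1)[0])))
```

```text
t 28.07 hdr mm [  2.2 174.5] z 217.4 yaw_vs_hdr -89.43 tilt [-0.04 -0.28] j [-0.45  0.54  0.4   1.64 -0.23  1.01  0.12] F [-1.1  0.3 -0.2] op 45.1
t 28.07 [0.6241 0.061  0.2174] yaw z 5.84 j [-0.45  0.54  0.4   1.64 -0.23  1.01  0.12] F [-1.1  0.3 -0.2] op 45.1
wing ((0.0006761918775737286, 0.1760319173336029), (0.013432038016617298, 0.04891694709658623), 0.9795570373535156) 1401 0.1361475637922264 -1.119879806683982
```

{"api": "servo_tool", "payload": {
  "steps": [
    {"x":-1.5,"y":35,"z":-1.7,"wx":0,"wy":0,"wz":0,"claw":45},
    {"x":0,"y":35,"z":0,"wx":0,"wy":0,"wz":0,"claw":45},
    {"x":0,"y":22,"z":0,"wx":0,"wy":0,"wz":0,"claw":45},
    {"x":0,"y":0,"z":0,"wx":0,"wy":0,"wz":0,"claw":45},
    {"x":0,"y":0,"z":0,"wx":0,"wy":0,"wz":0,"claw":8},
    {"x":0,"y":0,"z":0,"wx":0,"wy":0,"wz":0,"claw":8},
    {"x":0,"y":0,"z":0,"wx":0,"wy":0,"wz":0,"claw":8},
    {"x":0,"y":0,"z":0,"wx":0,"wy":0,"wz":0,"claw":8}
  ]
}}

```text
time: 29.12
position: [0.6214, 0.0653, 0.1272]
tool_rot: [-1.255, 1.13, -1.132]
ft_force: [1.2, 1.5, 2.3]
opening: 0.138
```

{"api": "servo_tool", "payload": {
  "steps": [
    {"x":0,"y":0,"z":0,"wx":0,"wy":0,"wz":0,"claw":30},
    {"x":0,"y":0,"z":0,"wx":0,"wy":0,"wz":0,"claw":30},
    {"x":2.5,"y":1.5,"z":0,"wx":0,"wy":0,"wz":0,"claw":30},
    {"x":0,"y":0,"z":0,"wx":0,"wy":0,"wz":0,"claw":30}
  ]
}}

```text
time: 29.62
position: [0.6204, 0.0617, 0.1244]
tool_rot: [-1.258, 1.132, -1.132]
ft_force: [0.2, -0.2, -0.3]
opening: 0.349
```

```bash
python3 -c "
from h import *
st()"
```

```text
t 29.62 hdr mm [ -1.5 175.5] z 124.4 yaw_vs_hdr -89.3 tilt [-0.04 -0.03] j [-0.42  0.65  0.35  1.71 -0.29  0.83  0.17] F [ 0.2 -0.2 -0.3] op 29.8
```

{"api": "servo_tool", "payload": {
  "steps": [
    {"x":0,"y":0,"z":1.5,"wx":0,"wy":0,"wz":0,"claw":30},
    {"x":0,"y":0,"z":0,"wx":0,"wy":0,"wz":0,"claw":8},
    {"x":0,"y":0,"z":0,"wx":0,"wy":0,"wz":0,"claw":8},
    {"x":0,"y":0,"z":0,"wx":0,"wy":0,"wz":0,"claw":8},
    {"x":0,"y":3,"z":0,"wx":0,"wy":0,"wz":0,"claw":8},
    {"x":0,"y":3,"z":0,"wx":0,"wy":0,"wz":0,"claw":8},
    {"x":0,"y":0,"z":0,"wx":0,"wy":0,"wz":0,"claw":8}
  ]
}}

```text
time: 30.5
position: [0.6225, 0.0625, 0.1188]
tool_rot: [-1.256, 1.131, -1.132]
ft_force: [0.1, -1.0, 5.2]
opening: 0.147
```

```bash
python3 -c "
from h import *
st()"
```

```text
t 30.5 hdr mm [  0.6 176.1] z 118.8 yaw_vs_hdr -89.27 tilt [0.04 0.01] j [-0.42  0.66  0.35  1.71 -0.29  0.82  0.17] F [ 0.1 -1.   5.2] op 12.6
```

{"api": "servo_tool", "payload": {
  "steps": [
    {"x":0,"y":1,"z":0,"wx":0,"wy":0,"wz":0,"claw":8},
    {"x":0,"y":0,"z":0,"wx":0,"wy":-10,"wz":0,"claw":8},
    {"x":0,"y":0,"z":0,"wx":0,"wy":-10,"wz":0,"claw":8},
    {"x":0,"y":0,"z":0,"wx":0,"wy":-10,"wz":0,"claw":8},
    {"x":0,"y":0,"z":0,"wx":0,"wy":-10,"wz":0,"claw":8},
    {"x":0,"y":0,"z":0,"wx":0,"wy":-10,"wz":0,"claw":8},
    {"x":0,"y":0,"z":0,"wx":0,"wy":-10,"wz":0,"claw":8},
    {"x":0,"y":0,"z":0,"wx":0,"wy":-10,"wz":0,"claw":8},
    {"x":0,"y":0,"z":0,"wx":0,"wy":-10,"wz":0,"claw":8},
    {"x":0,"y":0,"z":0,"wx":0,"wy":-9.5,"wz":0,"claw":8},
    {"x":0,"y":0,"z":0,"wx":0,"wy":0,"wz":0,"claw":8}
  ]
}}

```text
time: 31.88
position: [0.6225, 0.0622, 0.1181]
tool_rot: [-1.569, -0.077, 0.076]
ft_force: [-0.0, 0.2, 5.7]
opening: 0.149
```

```bash
python3 -c "
from h import *
st()"
```

```text
t 31.88 hdr mm [  0.7 175.8] z 118.1 yaw_vs_hdr 0.32 tilt [0.05 0.02] j [-0.14  0.64 -0.05  1.69  0.04  0.81  1.46] F [-0.   0.2  5.7] op 12.7
```

{"api": "servo_tool", "payload": {
  "steps": [
    {"x":0,"y":-10,"z":0,"wx":0,"wy":0,"wz":0,"claw":8},
    {"x":0,"y":-15,"z":0,"wx":0,"wy":0,"wz":0,"claw":8},
    {"x":0,"y":-25,"z":0,"wx":0,"wy":0,"wz":0,"claw":8},
    {"x":0,"y":-40,"z":0,"wx":0,"wy":0,"wz":0,"claw":8},
    {"x":0,"y":-40,"z":0,"wx":0,"wy":0,"wz":0,"claw":8},
    {"x":0,"y":0,"z":0,"wx":0,"wy":0,"wz":0,"claw":8}
  ]
}}

```text
time: 32.62
position: [0.6236, 0.0627, 0.2515]
tool_rot: [-1.569, -0.08, 0.071]
ft_force: [0.7, 0.5, -2.2]
opening: 0.151
```

```bash
python3 -c "
from look import *
st();c=look('w11')"
```

```text
t 32.62 hdr mm [  1.8 176.1] z 251.5 yaw_vs_hdr 0.22 tilt [0.31 0.05] j [-0.14  0.48 -0.05  1.59  0.03  1.06  1.47] F [ 0.7  0.5 -2.2] op 12.9
t 32.62 [0.6236 0.0627 0.2515] yaw z 95.5 j [-0.14  0.48 -0.05  1.59  0.03  1.06  1.47] F [ 0.7  0.5 -2.2] op 12.9
```

View pics/w11.png

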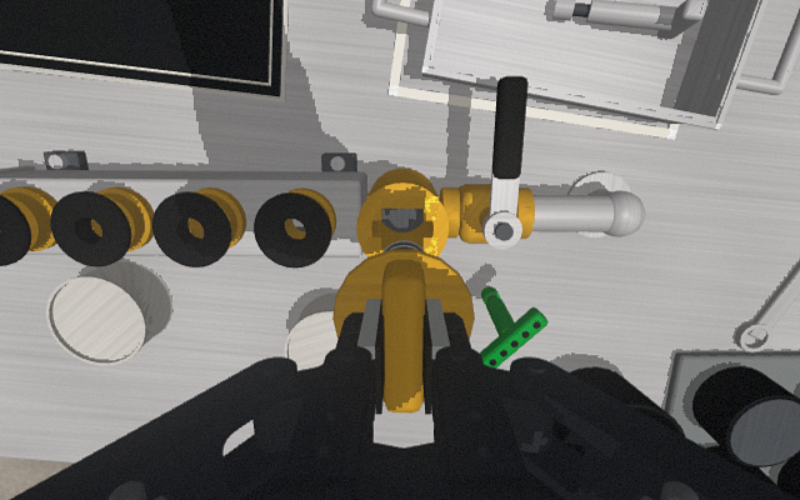

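The strainer is out of its pot and held by the wing (403,330). The lever is still shut and the lances are in the pan. Now turning and carrying it over.

{"api": "servo_tool", "payload": {
  "steps": [
    {"x":0,"y":0,"z":0,"wx":0,"wy":10,"wz":0,"claw":8},
    {"x":0,"y":0,"z":0,"wx":0,"wy":10,"wz":0,"claw":8},
    {"x":0,"y":0,"z":0,"wx":0,"wy":10,"wz":0,"claw":8},
    {"x":0,"y":0,"z":0,"wx":0,"wy":10,"wz":0,"claw":8},
    {"x":0,"y":0,"z":0,"wx":0,"wy":10,"wz":0,"claw":8},
    {"x":0,"y":0,"z":0,"wx":0,"wy":10,"wz":0,"claw":8},
    {"x":0,"y":0,"z":0,"wx":0,"wy":10,"wz":0,"claw":8},
    {"x":0,"y":0,"z":0,"wx":0,"wy":10,"wz":0,"claw":8},
    {"x":0,"y":0,"z":0,"wx":0,"wy":10,"wz":0,"claw":8},
    {"x":0,"y":0,"z":0,"wx":0,"wy":10,"wz":0,"claw":8},
    {"x":-18,"y":0,"z":-39.5,"wx":0,"wy":0,"wz":0,"claw":8},
    {"x":-18,"y":0,"z":-39.5,"wx":0,"wy":0,"wz":0,"claw":8},
    {"x":-18,"y":0,"z":-39.5,"wx":0,"wy":0,"wz":0,"claw":8},
    {"x":-18,"y":0,"z":-39.5,"wx":0,"wy":0,"wz":0,"claw":8},
    {"x":0,"y":0,"z":0,"wx":0,"wy":0,"wz":-9,"claw":8},
    {"x":0,"y":0,"z":0,"wx":0,"wy":0,"wz":-9,"claw":8},
    {"x":0,"y":0,"z":0,"wx":0,"wy":0,"wz":-9,"claw":8},
    {"x":0,"y":0,"z":0,"wx":0,"wy":0,"wz":-9,"claw":8},
    {"x":0,"y":0,"z":0,"wx":0,"wy":0,"wz":0,"claw":8}
  ]
}}

```text
time: 35.05
position: [0.4686, 0.1488, 0.2449]
tool_rot: [-1.648, 0.915, -1.703]
ft_force: [0.5, 0.0, -1.4]
opening: 0.152
```

Run:
```python
from look import *
c=look("w12")
print(R.from_rotvec(ctrl.get_obs()["tool_rot"]).as_matrix().round(3).tolist())
spots(c,"wrist",[("pan",0)])
P=c["P"];z=P[...,2];m=(z>.056)&(z<.066)&(abs(P[...,0]-.447)<.1)&(abs(P[...,1]-.184)<.13)
print("rim",cv2.minAreaRect(P[m][:,:2].astype(np.float32)),m.sum())
```

```text
t 35.05 [0.4686 0.1488 0.2449] yaw z -4.2 j [-0.96  0.53  0.37  1.76  0.3   1.31 -0.82] F [ 0.5  0.  -1.4] op 12.9
[[-0.06, -0.047, 0.997], [-0.807, -0.586, -0.077], [0.588, -0.809, -0.003]]
pan []
rim ((0.4426877200603485, 0.12822967767715454), (0.11599583178758621, 0.15850947797298431), 85.44913482666016) 4269
```

{"api": "servo_tool", "payload": {
  "steps": [
    {"x":-22,"y":30.5,"z":0,"wx":0,"wy":0,"wz":0,"claw":8},
    {"x":-22,"y":30.5,"z":0,"wx":0,"wy":0,"wz":0,"claw":8},
    {"x":-22,"y":30.5,"z":0,"wx":0,"wy":0,"wz":0,"claw":8},
    {"x":-22,"y":30.5,"z":0,"wx":0,"wy":0,"wz":0,"claw":8},
    {"x":-4,"y":5,"z":0,"wx":0,"wy":0,"wz":0,"claw":8},
    {"x":-3,"y":4,"z":0,"wx":0,"wy":0,"wz":0,"claw":8},
    {"x":0,"y":0,"z":0,"wx":0,"wy":0,"wz":0,"claw":8}
  ]
}}

```text
time: 36.02
position: [0.471, 0.1465, 0.087]
tool_rot: [-1.638, 0.92, -1.708]
ft_force: [0.8, -0.0, -0.3]
opening: 0.151
```

{"api": "servo_tool", "payload": {
  "steps": [
    {"x":-2,"y":3,"z":0,"wx":0,"wy":0,"wz":0,"claw":8},
    {"x":0,"y":0,"z":0,"wx":0,"wy":0,"wz":0,"claw":8}
  ]
}}

```text
time: 36.28
position: [0.4703, 0.1464, 0.0825]
tool_rot: [-1.64, 0.919, -1.708]
ft_force: [0.2, -0.4, -1.4]
opening: 0.145
```

{"api": "servo_tool", "payload": {
  "steps": [
    {"x":-2,"y":3,"z":0,"wx":0,"wy":0,"wz":0,"claw":8},
    {"x":0,"y":0,"z":0,"wx":0,"wy":0,"wz":0,"claw":38},
    {"x":0,"y":0,"z":0,"wx":0,"wy":0,"wz":0,"claw":38},
    {"x":0,"y":0,"z":0,"wx":0,"wy":0,"wz":0,"claw":38},
    {"x":0,"y":0,"z":0,"wx":0,"wy":0,"wz":0,"claw":38},
    {"x":0,"y":-30,"z":0,"wx":0,"wy":0,"wz":0,"claw":38},
    {"x":15,"y":-35,"z":0,"wx":0,"wy":0,"wz":0,"claw":38},
    {"x":25,"y":-40,"z":0,"wx":0,"wy":0,"wz":0,"claw":38},
    {"x":25,"y":-40,"z":0,"wx":0,"wy":0,"wz":0,"claw":38},
    {"x":0,"y":0,"z":0,"wx":0,"wy":0,"wz":9,"claw":38},
    {"x":0,"y":0,"z":0,"wx":0,"wy":0,"wz":9,"claw":38},
    {"x":0,"y":0,"z":0,"wx":0,"wy":0,"wz":9,"claw":38},
    {"x":0,"y":0,"z":0,"wx":0,"wy":0,"wz":9,"claw":38}
  ]
}}

```text
time: 37.9
position: [0.4731, 0.1786, 0.235]
tool_rot: [-1.166, 1.268, -1.264]
ft_force: [-0.6, -0.2, -0.7]
opening: 0.444
```

Run:
```python
from look import *
st();c=look("w13")
spots(c,"wrist",[("lance1",.012),("strainer",.02),("pan",0)])
P=c["P"];z=P[...,2];m=(z>.056)&(z<.066)&(abs(P[...,0]-.447)<.1)&(abs(P[...,1]-.184)<.13)
print("rim",cv2.minAreaRect(P[m][:,:2].astype(np.float32)),m.sum())
```

```text
t 37.9 hdr mm [-137.5  305.4] z 235.0 yaw_vs_hdr -99.78 tilt [0.13 0.29] j [-0.66  0.3   0.26  1.94 -0.1   0.92 -0.43] F [-0.6 -0.2 -0.7] op 38.0
t 37.9 [0.4731 0.1786 0.235 ] yaw z -4.5 j [-0.66  0.3   0.26  1.94 -0.1   0.92 -0.43] F [-0.6 -0.2 -0.7] op 38.0
lance1 [(0.98, [319.0, 243.0], [0.3976, 0.1565, 0.012]), (0.9, [380.0, 169.0], [0.457, 0.2159, 0.012]), (0.73, [701.0, 231.0], [0.7288, 0.1416, 0.012]), (0.7, [419.0, 279.0], [0.4823, 0.1166, 0.012])]
strainer [(0.81, [417.0, 275.0], [0.4807, 0.123, 0.02])]
pan [(0.88, [377.0, 210.0], [0.4503, 0.1796, 0.0]), (0.58, [711.0, 360.0], [0.761, 0.0061, 0.0]), (0.31, [420.0, 277.0], [0.4836, 0.1139, 0.0])]
rim ((0.4471619725227356, 0.18283356726169586), (0.22480113804340363, 0.15858082473278046), 85.45848846435547) 6950
```

View pics/w13.png

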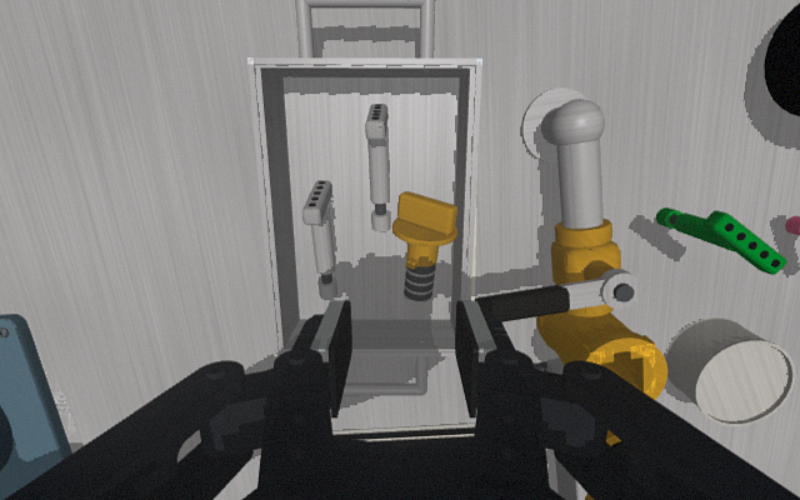

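Everything lies in the pan: lances at (378,165) and (318,240), strainer at (425,240). The rim fit gives pan centre (0.447, 0.183), yaw −4.5°. Measuring the plate and then sliding.

```bash
cat > plate.py <<'E'
from h import *
def plate():
    c=cam("top");P=c["P"];z=P[...,2];im=c["image"].astype(int)
    m=((im.max(2)<75)&(abs(z)<.012)&(P[...,0]>.3)&(P[...,0]<.58)&(P[...,1]<.0)&(P[...,1]>-.36)).astype(np.uint8)
    n,l,s,_=cv2.connectedComponentsWithStats(m);k=1+np.argmax(s[1:,4]);r=cv2.minAreaRect(P[l==k][:,:2].astype(np.float32))
    print("plate",np.round(r[0],4),np.round(r[1],4),round(r[2],2),s[k,4]);return c
if __name__=="__main__":
    plate()
    P=np.load("w2.npy");im=cv2.resize(cv2.imread("pics/w2.png"),(640,400)).max(2)
    m=(im<70)&(abs(P[...,2])<.01)&(P[...,0]<.56)&(P[...,1]<-.0)&(P[...,1]>-.4)
    r=cv2.minAreaRect(P[m][:,:2].astype(np.float32));print("w2 partial",r)
E
python3 plate.py
```

```text
plate [ 0.444 -0.177] [0.2349 0.1638] 89.1 3307
w2 partial ((0.48039543628692627, -0.180153027176857), (0.2583223581314087, 0.11592606455087662), 89.02261352539062)
```

{"api": "servo_tool", "payload": {
  "steps": [
    {"x":37,"y":0,"z":-6.7,"wx":0,"wy":0,"wz":0,"claw":28},
    {"x":37,"y":0,"z":-6.7,"wx":0,"wy":0,"wz":0,"claw":28},
    {"x":37,"y":0,"z":-6.7,"wx":0,"wy":0,"wz":0,"claw":28},
    {"x":37,"y":0,"z":-6.7,"wx":0,"wy":0,"wz":0,"claw":28},
    {"x":0,"y":10,"z":0,"wx":0,"wy":10,"wz":0,"claw":28},
    {"x":0,"y":10,"z":0,"wx":0,"wy":10,"wz":0,"claw":28},
    {"x":0,"y":10,"z":0,"wx":0,"wy":10,"wz":0,"claw":28},
    {"x":0,"y":10,"z":0,"wx":0,"wy":10,"wz":0,"claw":28},
    {"x":0,"y":10,"z":0,"wx":0,"wy":10,"wz":0,"claw":28},
    {"x":0,"y":10,"z":0,"wx":0,"wy":10,"wz":0,"claw":28},
    {"x":0,"y":10,"z":0,"wx":0,"wy":10,"wz":0,"claw":28},
    {"x":0,"y":10,"z":0,"wx":0,"wy":10,"wz":0,"claw":28},
    {"x":0,"y":10,"z":0,"wx":0,"wy":10,"wz":0,"claw":28},
    {"x":0,"y":0,"z":0,"wx":0,"wy":0,"wz":0,"claw":28}
  ]
}}

```text
time: 39.9
position: [0.4341, 0.0347, 0.1434]
tool_rot: [-0.077, -2.181, 2.185]
ft_force: [0.6, -0.1, 0.0]
opening: 0.326
```

Run:
```python
from look import *
c=look("w14");P=c["P"];z=P[...,2]
m=(z>.045)&(z<.062)&(abs(P[...,0]-.435)<.07)&(P[...,1]>-.0)&(P[...,1]<.05)
r=cv2.minAreaRect(P[m][:,:2].astype(np.float32));print("handle",r,m.sum(),np.nanmedian(z[m]))
k=m&(P[...,1]<.042);print("y by x",np.polyfit(P[k][:,0],P[k][:,1],1),np.percentile(P[k][:,:2],[2,50,98],axis=0))
```

```text
t 39.9 [0.4341 0.0347 0.1434] yaw z -94.18 j [-0.66  0.37  0.58  2.19 -0.32  0.67 -1.5 ] F [ 0.6 -0.1  0. ] op 27.9
handle ((0.4255371689796448, 0.04677557572722435), (0.009964331984519958, 0.09237155318260193), 87.13262939453125) 1336 0.05391403519052568
y by x [-0.03653961  0.05784513] [[0.44132774 0.03978365]
 [0.45997992 0.04116913]
 [0.4695264  0.04193829]]
```

View pics/w14.png

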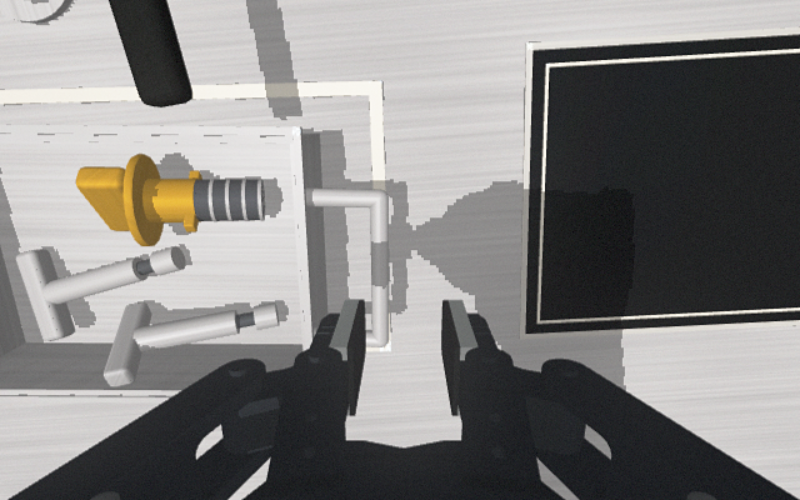

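The pan has been nudged about 13 mm since the last look (handle bar now centred at (0.4255, 0.047), image (380,270)). All three items are still inside: strainer (170,195), lances (100,280) and (195,335). I'll correct for that and grip the handle.

{"api": "servo_tool", "payload": {
  "steps": [
    {"x":3,"y":20,"z":-12,"wx":0,"wy":-1.3,"wz":0,"claw":28},
    {"x":0,"y":25,"z":0,"wx":0,"wy":0,"wz":0,"claw":28},
    {"x":0,"y":0,"z":0,"wx":0,"wy":0,"wz":0,"claw":28}
  ]
}}

```text
time: 40.33
position: [0.4316, 0.0459, 0.0985]
tool_rot: [-0.054, -2.193, 2.195]
ft_force: [-1.1, 0.2, 0.6]
opening: 0.332
```

Run:
```python
from look import *
c=look("w15");P=c["P"];z=P[...,2]
m=(z>.05)&(z<.059)&(abs(P[...,0]-.43)<.08)&(P[...,1]>.025)&(P[...,1]<.06)
r=cv2.minAreaRect(P[m][:,:2].astype(np.float32));print("handle",r,m.sum(),np.nanmedian(z[m]))
```

```text
t 40.33 [0.4316 0.0459 0.0985] yaw z -92.97 j [-0.62  0.46  0.5   2.21 -0.41  0.56 -1.44] F [-1.1  0.2  0.6] op 28.3
handle ((0.42598819732666016, 0.04980674013495445), (0.09367449581623077, 0.02026289701461792), 0.07320591807365417) 3024 0.05373872308693654
```

{"api": "servo_tool", "payload": {
  "squeeze": 40,
  "steps": [
    {"x":0,"y":24,"z":0,"wx":0,"wy":0,"wz":0,"claw":28},
    {"x":0,"y":24,"z":0,"wx":0,"wy":0,"wz":0,"claw":28},
    {"x":0,"y":0,"z":0,"wx":0,"wy":0,"wz":0,"claw":28}
  ]
}}

```text
time: 40.75
position: [0.4323, 0.0454, 0.0513]
tool_rot: [-0.059, -2.193, 2.193]
ft_force: [0.4, 0.5, 0.1]
opening: 0.327
```

{"api": "servo_tool", "payload": {
  "steps": [
    {"x":0,"y":0,"z":0,"wx":0,"wy":0,"wz":0,"claw":3},
    {"x":0,"y":0,"z":0,"wx":0,"wy":0,"wz":0,"claw":3},
    {"x":0,"y":0,"z":0,"wx":0,"wy":0,"wz":0,"claw":3},
    {"x":0,"y":0,"z":0,"wx":0,"wy":0,"wz":0,"claw":3}
  ]
}}

```text
time: 41.25
position: [0.4334, 0.0461, 0.0524]
tool_rot: [-0.063, -2.196, 2.193]
ft_force: [-0.9, 1.4, 8.8]
opening: 0.095
```

{"api": "servo_tool", "payload": {
  "steps": [
    {"x":-1,"y":0,"z":6,"wx":0,"wy":0,"wz":0,"claw":3},
    {"x":-1,"y":0,"z":12,"wx":0,"wy":0,"wz":0,"claw":3},
    {"x":-1.5,"y":0,"z":18,"wx":0,"wy":0,"wz":0,"claw":3},
    {"x":-1.5,"y":0,"z":20,"wx":0,"wy":0,"wz":0,"claw":3},
    {"x":-1.5,"y":0,"z":20,"wx":0,"wy":0,"wz":0,"claw":3},
    {"x":-1.5,"y":0,"z":20,"wx":0,"wy":0,"wz":0,"claw":3},
    {"x":-1.5,"y":0,"z":20,"wx":0,"wy":0,"wz":0,"claw":3},
    {"x":-1.5,"y":0,"z":20,"wx":0,"wy":0,"wz":0,"claw":3},
    {"x":-1.5,"y":0,"z":20,"wx":0,"wy":0,"wz":0,"claw":3},
    {"x":-1,"y":0,"z":12,"wx":0,"wy":0,"wz":0,"claw":3},
    {"x":0,"y":0,"z":0,"wx":0,"wy":0,"wz":0,"claw":3}
  ]
}}

```text
time: 42.62
position: [0.4375, -0.1223, 0.0524]
tool_rot: [-0.062, -2.196, 2.192]
ft_force: [-0.4, 4.5, 9.7]
opening: 0.09
```

Run:
```python
from pan import *
st();print(ctrl.get_obs()["position"]);c=cam("top");P=c["P"];z=P[...,2]
print("spot",[(round(d["confidence"],2),ray(c,d["xy"][0]*640,d["xy"][1]*400,0).round(3)) for d in ctrl.spot_point("top","pan")[:2]])
m=(z>.046)&(z<.068)&(abs(P[...,0]-.44)<.1)&(P[...,1]<.2)&(P[...,1]>-.3)
r=cv2.minAreaRect(P[m][:,:2].astype(np.float32));print(r, np.nanpercentile(P[m][:,1],[0.5,99.5]))
```

```text
t 42.62 hdr mm [-200.5    9.1] z 52.4 yaw_vs_hdr -188.43 tilt [0.09 0.1 ] j [-0.13  0.57  0.38  2.17 -0.46  0.47 -1.02] F [-0.4  4.5  9.7] op 7.7
[ 0.43752512 -0.12226996  0.05240411]
spot [(0.8, array([0.447, 0.027, 0.   ]))]
((0.4366704225540161, 0.0492854118347168), (0.27451780438423157, 0.15823496878147125), 86.65702819824219) [-0.08500433  0.18689069]
```

{"api": "servo_tool", "payload": {
  "steps": [
    {"x":-1.5,"y":0,"z":8,"wx":0,"wy":0,"wz":0,"claw":3},
    {"x":-1.5,"y":0,"z":15,"wx":0,"wy":0,"wz":0,"claw":3},
    {"x":-1.5,"y":0,"z":20,"wx":0,"wy":0,"wz":0,"claw":3},
    {"x":-1.5,"y":0,"z":20,"wx":0,"wy":0,"wz":0,"claw":3},
    {"x":-1.5,"y":0,"z":20,"wx":0,"wy":0,"wz":0,"claw":3},
    {"x":-1.5,"y":0,"z":20,"wx":0,"wy":0,"wz":0,"claw":3},
    {"x":-1.5,"y":0,"z":20,"wx":0,"wy":0,"wz":0,"claw":3},
    {"x":-1.5,"y":0,"z":20,"wx":0,"wy":0,"wz":0,"claw":3},
    {"x":-1.5,"y":0,"z":20,"wx":0,"wy":0,"wz":0,"claw":3},
    {"x":-1.5,"y":0,"z":20,"wx":0,"wy":0,"wz":0,"claw":3},
    {"x":-1.5,"y":0,"z":16,"wx":0,"wy":0,"wz":0,"claw":3},
    {"x":-1.5,"y":0,"z":8,"wx":0,"wy":0,"wz":0,"claw":3},
    {"x":0,"y":0,"z":0,"wx":0,"wy":0,"wz":0,"claw":3}
  ]
}}

```text
time: 44.35
position: [0.4436, -0.3278, 0.0524]
tool_rot: [-0.058, -2.2, 2.188]
ft_force: [-1.2, 10.2, 14.5]
opening: 0.095
```

Run:
```python
from pan import *
st();print(ctrl.get_obs()["position"]);c=cam("top");P=c["P"];z=P[...,2]
print("spot",[(round(d["confidence"],2),ray(c,d["xy"][0]*640,d["xy"][1]*400,0).round(3)) for d in ctrl.spot_point("top","pan")[:2]])
m=(z>.046)&(z<.068)&(abs(P[...,0]-.44)<.1)&(P[...,1]<.1)&(P[...,1]>-.29)
r=cv2.minAreaRect(P[m][:,:2].astype(np.float32));print(r, np.nanpercentile(P[m][:,1],[0.5,99.5]))
```

```text
t 44.35 hdr mm [-213.4 -196.1] z 52.4 yaw_vs_hdr -188.35 tilt [-0.02  0.3 ] j [ 0.28  0.68  0.37  1.93 -0.42  0.62 -0.71] F [-1.2 10.2 14.5] op 8.1
[ 0.44359771 -0.32778041  0.05236105]
spot [(0.6, array([ 0.45, -0.18,  0.  ])), (0.51, array([ 0.644, -0.003,  0.   ]))]
((0.4426705837249756, -0.15486176311969757), (0.2719856798648834, 0.15834751725196838), 86.65603637695312) [-0.28921023 -0.01855717]
```

{"api": "servo_tool", "payload": {
  "steps": [
    {"x":0,"y":0,"z":0,"wx":0,"wy":0,"wz":0,"claw":28},
    {"x":0,"y":0,"z":0,"wx":0,"wy":0,"wz":0,"claw":28},
    {"x":0,"y":0,"z":0,"wx":0,"wy":0,"wz":0,"claw":28},
    {"x":0,"y":-15,"z":0,"wx":0,"wy":0,"wz":0,"claw":28},
    {"x":0,"y":-30,"z":0,"wx":0,"wy":0,"wz":0,"claw":28},
    {"x":0,"y":-40,"z":0,"wx":0,"wy":0,"wz":0,"claw":28},
    {"x":-5,"y":-40,"z":-10,"wx":0,"wy":0,"wz":0,"claw":28},
    {"x":-5,"y":-40,"z":-20,"wx":0,"wy":0,"wz":0,"claw":28},
    {"x":-5,"y":-40,"z":-20,"wx":0,"wy":0,"wz":0,"claw":28},
    {"x":0,"y":-40,"z":-20,"wx":0,"wy":0,"wz":0,"claw":28},
    {"x":0,"y":0,"z":0,"wx":0,"wy":0,"wz":0,"claw":28}
  ]
}}

```text
time: 45.82
position: [0.4637, -0.2613, 0.2999]
tool_rot: [-0.066, -2.196, 2.199]
ft_force: [0.3, -0.2, -0.4]
opening: 0.325
```

Run:
```python
from look import *
st();c=look("w16");P=c["P"];z=P[...,2]
m=(z>.056)&(z<.066)&(abs(P[...,0]-.44)<.1)&(P[...,1]<-.05)&(P[...,1]>-.31)
r=cv2.minAreaRect(P[m][:,:2].astype(np.float32));print("rim",r,m.sum())
spots(c,"wrist",[("lance1",.015),("strainer",.02),("pan",0)])
d=np.load('hdr.npz');y=float(d['yaw']);H=np.array([[np.cos(y),-np.sin(y)],[np.sin(y),np.cos(y)]])
t=cam("top");save(t,"t16",(130,90,530,330),1.9);P=t["P"];L=(P[...,:2]-d['o'])@H;z=P[...,2]
m=(z>.092)&(z<.115)&(L[...,0]<-.02)&(L[...,0]>-.11)&(abs(L[...,1]-.245)<.04);print("lever",cv2.minAreaRect(L[m].astype(np.float32)))
for l in ("can1","towel_roll","brush","wrench"): print(l,[(round(e["confidence"],2),ray(t,e["xy"][0]*640,e["xy"][1]*400,0).round(3).tolist()) for e in ctrl.spot_point("top",l)[:3]])
```

```text
t 45.83 hdr mm [-187.3 -131.8] z 299.9 yaw_vs_hdr -188.36 tilt [ 0.37 -0.07] j [-0.02  0.29  0.55  1.81 -0.17  1.08 -1.03] F [ 0.3 -0.2 -0.4] op 27.7
t 45.83 [ 0.4637 -0.2613  0.2999] yaw z -93.08 j [-0.02  0.29  0.55  1.81 -0.17  1.08 -1.03] F [ 0.3 -0.2 -0.4] op 27.7
rim ((0.4434913992881775, -0.17774850130081177), (0.22443215548992157, 0.15854810178279877), 86.66968536376953) 4633
lance1 [(0.96, [293.0, 244.0], [0.425, -0.1475, 0.015]), (0.74, [542.0, 318.0], [0.3286, -0.4046, 0.015]), (0.56, [347.0, 270.0], [0.394, -0.2003, 0.015])]
strainer [(0.6, [377.0, 190.0], [0.4755, -0.2374, 0.02])]
pan [(0.62, [329.0, 223.0], [0.4417, -0.1836, 0.0])]
lever ((-0.05982261896133423, 0.24839293956756592), (0.018227802589535713, 0.07922720164060593), 89.65531921386719)
can1 [(0.96, [0.627, -0.345, 0.0]), (0.67, [0.739, -0.191, 0.0])]
towel_roll []
brush [(0.72, [0.439, 0.48, 0.0])]
wrench [(0.8, [0.653, 0.444, 0.0])]
```

View pics/w16.png

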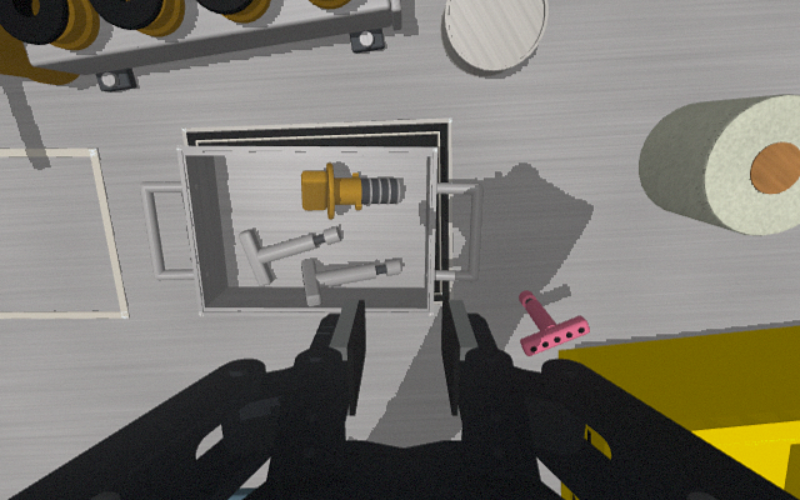

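The pan stands on the plate with all three items lying inside: strainer (345,188), lances (285,245) and (350,275). The rim fit is about 1 mm from the plate centre and turned about 2.4°. Handing in.

```bash
python3 -c "
from h import *
print(ctrl.sign_off());st()"
```

```text
the job is handed in; nothing more can be done
None
the job is handed in; nothing more can be done
```

The job is done and handed in at about 46 s of the 210 s allowed. I shut the valve against its stop, then drew out lances 4 and 2. Fittings 1 and 3 were empty at the start. I took the strainer out by push, quarter turn and lift, laid everything in the pan, and slid the pan by its handle onto the plate.

Last checks:
- **Pan:** the rim centre is at (0.4435, −0.178) against the plate centre at about (0.443, −0.179). It is turned about 2.4° from the plate.
- **Contents:** both lances and the strainer are lying in the pan. The gripper is clear, and the force reading is near zero.
- **Lever:** shut, less than 1° off square.
- **Bystanders:** two of the cans, the brush and the wrench read within about 1 cm of their starting places. The third can and the towel roll were not picked up in the last top picture. The roll showed in the wrist picture, but I did not measure it or the third can again.

The two cameras disagreed slightly on the plate's centre along y, −0.177 from the top camera and −0.180 from the wrist camera. Both are well inside the 25 mm tolerance. The pan was nudged about 13 mm partway through, which I saw in a picture and corrected for before gripping it.

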